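# Pack away the screw trays and tape rolls

## Robot

A 6-joint arm with a two-finger parallel gripper is mounted at the origin on the work surface. World frame = base frame: x ahead of the robot, y to its left, z up, the work surface at z = 0. Lengths are in m, angles in rad, forces in N, time in s.
With the tool pointing down it reaches from about 0.25 to 0.775 m from the base axis. Payload 8.9 kg.
Tool frame: the origin (TCP) lies at the very end of the fingers, on their centre line; the grasp point (between the pads) lies 19 mm behind it; z points along the fingers, y is the direction in which the jaws open and shut (so a half turn about z gives the same grasp; the last joint's range is limited). The gripper opens to 85 mm and grips with 20 to 120 N. Pads are 22 mm wide; open, the fingers measure 114 mm over their backs; the gripper's body (76 mm by 85 mm) begins 54 mm behind the grasp point. The pads swing forward as they close: fully open they stand 13 mm farther back than shut.
Start: joints at [-1.48, 0.291, -0.153, 1.127, 0, 1.431], TCP at [0.12, -0.511, 0.231] pointing down, gripper open.
Joint ranges: [-2.52, 2.52], [-0.91, 1.74], [-1.3, 1.37], [-1.96, 2.02], [-1.52, 1.47], [-3.14, 3.14]. Speed limits (rad/s): [2.22, 2.22, 2.79, 3.14, 3.14, 3.14].

## Interface

Orientations are given as a 3x3 rotation matrix whose columns are the frame's x, y, z axes.
In Python, from rig import arm gives the robot as it stands.
- The arm moves only by the tool apply_moves, never from a script. Its argument "increments" is a list of rows, each a list of 2 entries, a list of its own where there are three numbers: the shift along the world's x, y, z in cm, then the turn, a rotation vector about the world's x, y, z in rad. A call has 1 to 8 rows; each row shifts and turns the commanded pose from where the row before left it; what a row does not reach is not made up. A row lasts 1/8 s, in which the tool goes at most 62.5 mm and 10.7 degrees, less where a joint would pass 70% of its speed; a pose out of reach is approached as far as the arm can. A call is refused whole if a number of a shift passes 6.25 or a number of a turn 0.188, either way. A call with a gripper value outside its range is refused whole. "claw" is the closure, from 0 (fully open) to 1 (shut), set as the call begins (left out, the last holds). The fingers move at their own pace and stop on an object; "force" is the grip in N (left out, the last holds). Time passes only in rows, so rows that do not move let the fingers close. It gives the time, the measured TCP pose, the force and the opening at its end, in the units of the state.
- arm.observe(): the state, without advancing time (a new reading comes with each control period).
- arm.get_image(name): name is "side" or "top"; returns (picture, depth): 480x640x3 uint8, red, green, blue; 480x640 float32, m along the optical axis (not along the pixel's ray), 0 where there is no reading.
- arm.camera_info(name): a dict with "vertical_fov" (degrees; the focal length in pixels is half the picture's height over the tangent of half this angle, whatever the lens; pixels are square), "cx", "cy" (the principal point, pixels), "world_from_camera" (4x4, takes a point from camera to world coordinates). Camera axes: x right, y down, z forward; pixel columns grow to the right and rows downward; lengths in m; the calibration is good to about 2 mm. A picture is of the moment at which its call begins. camera_info takes no time and is no camera call.
- arm.close_job(): hands the job in, once; it reports no verdict.
The state is a dict: "clock": time; "q": joint angles; "joint_vel": joint speeds; "joint_torque": joint torques, N m; "tcp_pos": TCP position; "tool_rot": TCP orientation; "ft_force": force on the tool from outside, world axes, zero at the start; "wrist_torque": the same for the moment, N m; "gripper_width": finger opening in m.
Only numpy, scipy, OpenCV 4.12 (cv2) and the standard library are available. Lean on these libraries where they do the work, as an engineer would, in place of code of your own. Each camera call takes 0.05 s, during which the arm holds its last target. There are 200 camera calls.

## Task

Clear up the shed bench: nest every loose screw tray into the black tray on the plywood board, each turned so that its nose points the same way as the one below and it sits fully home, and close the top tray with the grey cover turned the same way. Then slide the tape rolls up off the spindle and pile them flat and squarely, one on another, on the white ring mark of the cover. Leave the glue bottle and the jar standing where they are.

Things in the scene. Friction and masses are not known exactly. Their poses are not given: they have to be found in the camera images.
- tray1: loose yellow plastic screw tray (may be absent), 42 mm high, 70 g, all alike. Boat-shaped rim 108 x 60 mm: square back at x = -50, parallel sides y = +-30 from x = -50 to +22, narrowing to a 24 mm wide flat nose at x = +58. Origin: underside, midway between the sides; +x to the nose. Top 18 mm (z = 24 to 42) is an upright skirt band, 60 mm wide, to grip; below it the walls taper in to a bottom 14 mm smaller all round
- tray1_nose (a point): middle of the nose edge at the rim of tray1: 58 mm along x from its origin, 42 mm up
- tray2: loose red plastic screw tray (may be absent), 42 mm high, 70 g, all alike. Boat-shaped rim 108 x 60 mm: square back at x = -50, parallel sides y = +-30 from x = -50 to +22, narrowing to a 24 mm wide flat nose at x = +58. Origin: underside, midway between the sides; +x to the nose. Top 18 mm (z = 24 to 42) is an upright skirt band, 60 mm wide, to grip; below it the walls taper in to a bottom 14 mm smaller all round
- tray2_nose (a point): middle of the nose edge at the rim of tray2: 58 mm along x from its origin, 42 mm up
- tray3: loose blue plastic screw tray (may be absent), 42 mm high, 70 g, all alike. Boat-shaped rim 108 x 60 mm: square back at x = -50, parallel sides y = +-30 from x = -50 to +22, narrowing to a 24 mm wide flat nose at x = +58. Origin: underside, midway between the sides; +x to the nose. Top 18 mm (z = 24 to 42) is an upright skirt band, 60 mm wide, to grip; below it the walls taper in to a bottom 14 mm smaller all round
- tray3_nose (a point): middle of the nose edge at the rim of tray3: 58 mm along x from its origin, 42 mm up
- tray4: loose green plastic screw tray (may be absent), 42 mm high, 70 g, all alike. Boat-shaped rim 108 x 60 mm: square back at x = -50, parallel sides y = +-30 from x = -50 to +22, narrowing to a 24 mm wide flat nose at x = +58. Origin: underside, midway between the sides; +x to the nose. Top 18 mm (z = 24 to 42) is an upright skirt band, 60 mm wide, to grip; below it the walls taper in to a bottom 14 mm smaller all round
- tray4_nose (a point): middle of the nose edge at the rim of tray4: 58 mm along x from its origin, 42 mm up
- board: fixed plywood board 150 x 92 x 12 mm on the bench with a black tray, same shape as the loose ones, screwed on top. Origin: under the board, below the black tray's origin; +x to its nose. Black tray: underside 12 mm up, rim 54 mm up. First tray nested in it has its origin 30 mm above the board's origin, each further one 18 mm more
- board_nose (a point): middle of the nose edge at the rim of the black tray: 58 mm along the board's x from its origin, 54 mm up. Nested trays, in any order, stand skirt on rim with about 2.5 mm of play, so fingers that reach below the skirt of a held tray (or below the plate of the cover) meet the rim of the tray below
- cover: grey cover, same outline as the trays (nose to +x), 120 g: a plate 14 mm thick (z = 6 to 20, gripped across its straight sides, 60 mm) on an underside plug 6 mm deep that drops inside a tray's rim with about 3 mm of play. Origin: underside of the plug, placed as on the trays. Seated with the plate on the rim, its origin is 36 mm above that of the top tray
- cover_nose (a point): middle of the cover's nose edge, on top: 58 mm along x from its origin, 20 mm up
- cover_mark (a point): centre of the white ring mark (56 mm across) on top of the cover: 14 mm behind its origin (x = -14), 20 mm up. The rolls are piled here
- spindle: fixed spindle: square wooden foot 90 mm wide and 14 mm high with an upright steel post 22 mm thick whose top is 67 mm above the bench. Origin: centre of the underside. Three tape rolls are stacked on it, the topmost standing 7 mm proud of the post
- roll1: orange roll of tape, 56 mm outside, 36 mm hole, 20 mm high, 60 g, lying flat on the spindle (bottom of the three) at the start. Origin: centre of the underside, z along its axis
- roll2: white roll of tape, 56 mm outside, 36 mm hole, 20 mm high, 60 g, lying flat on the spindle (middle of the three) at the start. Origin: centre of the underside, z along its axis
- roll3: black roll of tape, 56 mm outside, 36 mm hole, 20 mm high, 60 g, lying flat on the spindle (top of the three) at the start. Origin: centre of the underside, z along its axis
- glue_bottle: blue glue bottle, 54 mm across, 150 mm high, a bystander. Origin: centre of the underside
- screw_jar: glass jar with a yellow lid, 60 mm across, 75 mm high, a bystander. Origin: centre of the underside
Mind the look-alikes: they are no part of the job. What is meant by the roll1 is not pink, and is the smaller of those in its own colour.

How it is judged:
By the outcome, as a careful person would: the job done as asked, in the order asked, and still so for the second after the job is handed in, with the robot touching nothing.
Of tray1, tray2, tray3, tray4 only 2 to 4 are there at a start; the rules pass over those that are not, and their reading is None.
At some moment in a run one of tray1, tray2, tray3, tray4, cover may be knocked a few centimetres aside while the robot is not near it.
It also fails if it takes over 210 s, if anything falls off the work surface, if the arm or the gripper's body presses on something with over 40 N, if the wrist force passes 120 N, or if a joint passes its speed limit or range.

## Working session

There is one attempt and no reset: what is moved stays moved. The work goes in short steps, Python scripts to look and compute and a tool call to move; the robot and the scene stay as the last step left them, time stands still between calls to the robot, and variables do not carry over. Pictures are saved under pics/ and viewed, about 12 in all and at most 16, crops included, and the job is handed in when it is done.

Besides the shell and the picture viewer there is one more tool, called after "Emit:" by a JSON object that holds its "op" and its "data". apply_moves: Moves the arm, as the interface text tells. Its arguments: {"type":"object","properties":{"increments":{"type":"array","items":{"type":"array"}},"claw":{"type":"number"},"force":{"type":"number"}},"required":["increments"]}

```bash
ls; mkdir -p pics; cat > h.py <<'E'
import numpy as np, cv2
from rig import arm
def grab(n):
    im,d=arm.get_image(n); ci=arm.camera_info(n)
    return im,d,ci
def save(im,fn): cv2.imwrite('pics/'+fn,cv2.cvtColor(im,cv2.COLOR_RGB2BGR))
def cloud(d,ci):
    f=240/np.tan(np.radians(ci['vertical_fov'])/2)
    v,u=np.mgrid[0:480,0:640]
    P=np.stack([(u-ci['cx'])/f*d,(v-ci['cy'])/f*d,d],-1)
    T=np.array(ci['world_from_camera'])
    return P@T[:3,:3].T+T[:3,3]
def ray(u,v,z,ci):
    f=240/np.tan(np.radians(ci['vertical_fov'])/2)
    T=np.array(ci['world_from_camera']); r=T[:3,:3]@np.array([(u-ci['cx'])/f,(v-ci['cy'])/f,1]); o=T[:3,3]
    return o+r*(z-o[2])/r[2]
E
python3 - <<'E'
from h import *
for n in ('top','side'):
    im,d,ci=grab(n); save(im,n+'0.png'); np.savez(n+'0.npz',im=im,d=d); print(n,ci)
print(arm.observe())
E
```

```text
pics
top {'vertical_fov': 42.01270709955084, 'cx': 316.89446012700404, 'cy': 242.39853381865976, 'world_from_camera': array([[ 0.00178818, -0.98913118,  0.14702485,  0.32468202],
       [-0.99975042,  0.00150579,  0.02228978, -0.00865142],
       [-0.0222689 , -0.14702801, -0.98888162,  1.34937545],
       [ 0.        ,  0.        ,  0.        ,  1.        ]])}
side {'vertical_fov': 54.94905155163435, 'cx': 327.2222402761546, 'cy': 239.42350236260265, 'world_from_camera': array([[-9.49480127e-01, -1.87813547e-01,  2.51423070e-01,
         3.04816780e-01],
       [-3.13826273e-01,  5.70134296e-01, -7.59249600e-01,
         6.73820897e-01],
       [-7.47554345e-04, -7.99795572e-01, -6.00272009e-01,
         6.12353190e-01],
       [ 0.00000000e+00,  0.00000000e+00,  0.00000000e+00,
         1.00000000e+00]])}
{'clock': 0.1, 'q': array([-1.48032272e+00,  2.91240284e-01, -1.54036109e-01,  1.12669989e+00,
       -2.45890984e-05,  1.43149031e+00]), 'joint_vel': array([ 0.00228413,  0.00119264,  0.00238478, -0.00059246, -0.0011262 ,
       -0.00057799]), 'joint_torque': array([ 3.35743811e-03, -5.37978709e+01,  3.31918037e+01,  9.43258958e-03,
       -6.24808945e-05,  4.65194475e-06]), 'tcp_pos': array([ 0.11953298, -0.51081289,  0.23078675]), 'tool_rot': array([[ 9.73716619e-01,  2.27762877e-01, -1.31097679e-04],
       [ 2.27762872e-01, -9.73715923e-01,  1.17290685e-03],
       [ 1.39492741e-04, -1.17193808e-03, -9.99999304e-01]]), 'ft_force': array([-0.35212406,  0.17279852,  0.18578829]), 'wrist_torque': array([0.0197676 , 0.03740875, 0.03311436]), 'gripper_width': 0.08504892703679263}
```

View pics/top0.png

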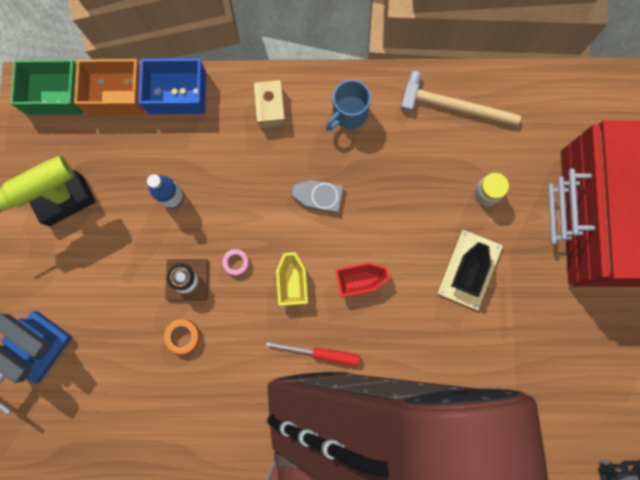

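View pics/side0.png

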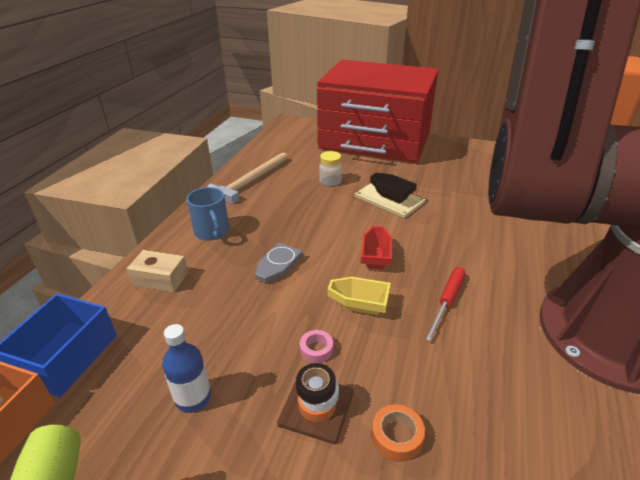

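```bash
cat > fit.py <<'E'
from h import *
from scipy.optimize import minimize
B=np.array([[-50,-30],[22,-30],[58,-12],[58,12],[22,30],[-50,30]])/1e3
Bi=np.array([[-36,-16],[17,-16],[44,-5],[44,5],[17,16],[-36,16]])/1e3
def pts(P,z): return np.c_[P,np.full(len(P),z)]
TRAY=np.r_[pts(B,.042),pts(B,.024),pts(Bi,0)]
COV=np.r_[pts(B,.020),pts(B,.006)]
SKIRT=np.r_[pts(B,.042),pts(B,.024)]
def proj(X,ci):
    T=np.array(ci['world_from_camera']); f=240/np.tan(np.radians(ci['vertical_fov'])/2)
    c=(X-T[:3,3])@T[:3,:3]
    return np.c_[c[:,0]/c[:,2]*f+ci['cx'],c[:,1]/c[:,2]*f+ci['cy']]
def colmask(im,box,kind):
    hsv=cv2.cvtColor(im,cv2.COLOR_RGB2HSV).astype(int); h,s,v=hsv[...,0],hsv[...,1],hsv[...,2]
    m={'yellow':(h>22)&(h<36)&(s>120),'red':((h<5)|(h>174))&(s>150),'blue':(h>100)&(h<128)&(s>120),'green':(h>40)&(h<85)&(s>100),
       'black':(v<60),'grey':(s<55)&(v>70),'orange':(h>5)&(h<16)&(s>190)}[kind]
    z=np.zeros(m.shape,np.uint8); x0,y0,x1,y1=box; z[y0:y1,x0:x1]=m[y0:y1,x0:x1]
    z=cv2.morphologyEx(z,cv2.MORPH_OPEN,np.ones((2,2),np.uint8))
    n,l,st,_=cv2.connectedComponentsWithStats(z); k=1+np.argmax(st[1:,4])
    return (l==k).astype(np.uint8)
S=4
def hullmask(P):
    h=cv2.convexHull(np.float32(P)); m=np.zeros((480*S,640*S),np.uint8)
    cv2.fillPoly(m,[np.round((h+.5)*S*16).astype(np.int32)],1,shift=4); return m
def fit(views,body,z0,zr,flip=None):
    # views: list of (mask,ci)
    T=[]
    for m,ci in views:
        mm=cv2.resize(m,None,fx=S,fy=S,interpolation=cv2.INTER_NEAREST)
        hh=cv2.convexHull(cv2.findNonZero(mm)); q=np.zeros_like(mm); cv2.fillPoly(q,[hh],1); T.append((q,ci))
    v,u=np.nonzero(views[0][0]); c=ray(u.mean(),v.mean(),zr+z0,views[0][1])[:2]
    def f(p):
        R=np.array([[np.cos(p[2]),-np.sin(p[2])],[np.sin(p[2]),np.cos(p[2])]])
        X=np.c_[body[:,:2]@R.T+p[:2]/100,body[:,2]+z0]; s=0
        for q,ci in T:
            w=hullmask(proj(X,ci)); s+=1-(w&q).sum()/(w|q).sum()
        return s/len(T)
    best=min((f([c[0]*100,c[1]*100,a]),a) for a in np.arange(0,6.28,.2))
    p0=np.array([c[0]*100,c[1]*100,best[1]])
    r=minimize(f,p0,method='Nelder-Mead',options=dict(initial_simplex=p0+np.array([[0,0,0],[1,0,0],[0,1,0],[0,0,.15]]),xatol=.01,fatol=1e-4))
    return r.x[0]/100,r.x[1]/100,np.degrees(r.x[2]),r.fun
E
python3 - <<'E'
from fit import *
t=np.load('top0.npz')['im'];s=np.load('side0.npz')['im'];ct=arm.camera_info('top');cs=arm.camera_info('side')
def go(n,k,bt,bs,body,z0,zr):
    mt=colmask(t,bt,k);ms=colmask(s,bs,k)
    for lab,V in(('both',[(mt,ct),(ms,cs)]),('top',[(mt,ct)]),('side',[(ms,cs)])):print(n,lab,np.round(fit(V,body,z0,zr),4),mt.sum(),ms.sum())
go('yellow','yellow',(265,240,320,315),(320,265,400,325),TRAY,0,.03)
go('red','red',(325,250,395,305),(350,220,400,275),TRAY,0,.03)
go('black','black',(440,230,500,300),(360,165,425,205),SKIRT,.012,.04)
go('cover','grey',(285,170,350,220),(250,235,310,285),COV,0,.015)
d=np.load('top0.npz')['d'];P=cloud(d,ct)
for u,v in((235,263),(182,275),(182,337),(494,186),(165,186),(350,100)):print(u,v,P[v,u].round(3))
# spindle foot
E
```

```text
Traceback (most recent call last):
  File "fit.py", line 38, in fit
    best=min((f([c[0]*100,c[1]*100,a]),a) for a in np.arange(0,6.28,.2))
  File "fit.py", line 38, in <genexpr>
    best=min((f([c[0]*100,c[1]*100,a]),a) for a in np.arange(0,6.28,.2))
              ~^^^^^^^^^^^^^^^^^^^^^^^
  File "fit.py", line 34, in f
    X=np.c_[body[:,:2]@R.T+p[:2]/100,body[:,2]+z0]; s=0
                           ~~~~~^~~~
TypeError: unsupported operand type(s) for /: 'list' and 'int'
```

```bash
python3 -c "
import cv2
a=cv2.imread('pics/top0.png');b=cv2.imread('pics/side0.png')
x=cv2.resize(a[235:355,150:290],None,fx=4.2,fy=4.2,interpolation=cv2.INTER_CUBIC)
y=cv2.resize(b[350:450,260:380],None,fx=4,fy=4,interpolation=cv2.INTER_CUBIC)
cv2.imwrite('pics/c1.png',cv2.copyMakeBorder(x[:400,:380],0,0,0,0,0));import numpy as np
cv2.imwrite('pics/c1.png',np.hstack([x[:400,:310],y]))"
```

```text
(no output)
```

View pics/c1.png

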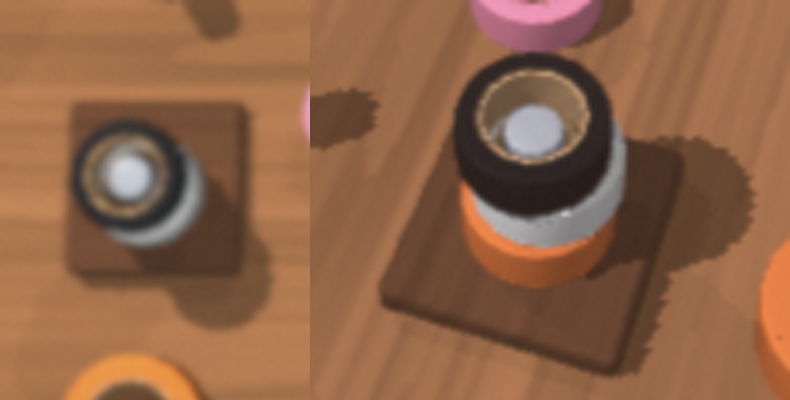

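```bash
sed -i 's/    def f(p):/    def f(p):\n        p=np.asarray(p)/' fit.py
cat > m1.py <<'E'
from fit import *
t=np.load('top0.npz')['im'];s=np.load('side0.npz')['im'];ct=arm.camera_info('top');cs=arm.camera_info('side')
def go(n,k,bt,bs,body,z0,zr):
    mt=colmask(t,bt,k);ms=colmask(s,bs,k)
    for lab,V in(('both',[(mt,ct),(ms,cs)]),('top',[(mt,ct)]),('side',[(ms,cs)])):print(n,lab,np.round(fit(V,body,z0,zr),4),mt.sum(),ms.sum())
go('yellow','yellow',(265,240,320,315),(320,265,400,325),TRAY,0,.03)
go('red','red',(325,250,395,305),(350,220,400,275),TRAY,0,.03)
go('black','black',(440,230,500,300),(360,165,425,205),SKIRT,.012,.04)
go('cover','grey',(285,170,350,220),(250,235,310,285),COV,0,.015)
d=np.load('top0.npz')['d'];P=cloud(d,ct)
for u,v in((235,250),(182,270),(182,322),(494,186),(165,186),(350,100)):print(u,v,P[v,u].round(3))
print('blackroll',ray(181,276.9,.074,ct),'post',ray(181,277,.067,ct))
print('side black roll top', ray(260+(533-310)/4,350+120/4,.074,cs))
E
python3 m1.py
```

```text
yellow both [0.4389 0.0716 4.9057 0.0931] 1447 1396
yellow top [0.438  0.0724 4.1543 0.0936] 1447 1396
yellow side [0.4389 0.0707 5.398  0.0894] 1447 1396
red both [ 4.423000e-01 -7.310000e-02  2.803026e+02  4.300000e-02] 1336 1105
red top [ 4.415000e-01 -7.390000e-02  2.809867e+02  2.600000e-02] 1336 1105
red side [ 4.432000e-01 -7.130000e-02  2.817716e+02  3.010000e-02] 1336 1105
black both [ 4.594000e-01 -3.035000e-01  3.375682e+02  1.673000e-01] 1196 817
black top [ 4.610000e-01 -3.068000e-01  3.363586e+02  1.356000e-01] 1196 817
black side [  0.4597  -0.2932 132.1486   0.1912] 1196 817
cover both [6.26700e-01 1.87000e-02 7.91978e+01 4.56000e-02] 1252 1093
cover top [6.26300e-01 1.66000e-02 7.91706e+01 2.65000e-02] 1252 1093
cover side [6.26800e-01 2.13000e-02 8.01635e+01 3.36000e-02] 1252 1093
235 250 [0.506 0.197 0.021]
182 270 [0.459 0.302 0.057]
182 322 [0.352 0.307 0.023]
494 186 [ 0.632 -0.347  0.077]
165 186 [0.627 0.331 0.107]
350 100 [ 0.848 -0.052  0.006]
blackroll [0.44298913 0.29953066 0.074     ] post [0.4434311  0.30121511 0.067     ]
side black roll top [0.44377801 0.3052068  0.074     ]
```

```bash
cat >> m1.py <<'E'
E
python3 - <<'E'
from fit import *
t=np.load('top0.npz')['im'];s=np.load('side0.npz')['im']
def crop(im,x,y,w,h,f,k):
    c=cv2.resize(im[y:y+h,x:x+w],None,fx=f,fy=f,interpolation=cv2.INTER_CUBIC)
    m=colmask(im,(x,y,x+w,y+h),k); m=cv2.resize(m,None,fx=1,fy=1)[y:y+h,x:x+w]
    m=cv2.resize(m,None,fx=f,fy=f,interpolation=cv2.INTER_NEAREST)
    cs,_=cv2.findContours(m,cv2.RETR_EXTERNAL,cv2.CHAIN_APPROX_NONE); cv2.drawContours(c,cs,-1,(0,255,255),1); return c
a=np.hstack([crop(t,265,240,60,75,4,'yellow'),crop(t,435,228,75,75,4,'black')])
b=np.hstack([crop(s,320,265,80,65,4,'yellow')[:,:320],crop(s,353,165,75,65,4,'black')])
w=max(a.shape[1],b.shape[1]); pad=lambda i:np.pad(i,((0,0),(0,w-i.shape[1]),(0,0)))
save(np.vstack([pad(a),pad(b)]),'c2.png')
E
```

```text
(no output)
```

View pics/c2.png

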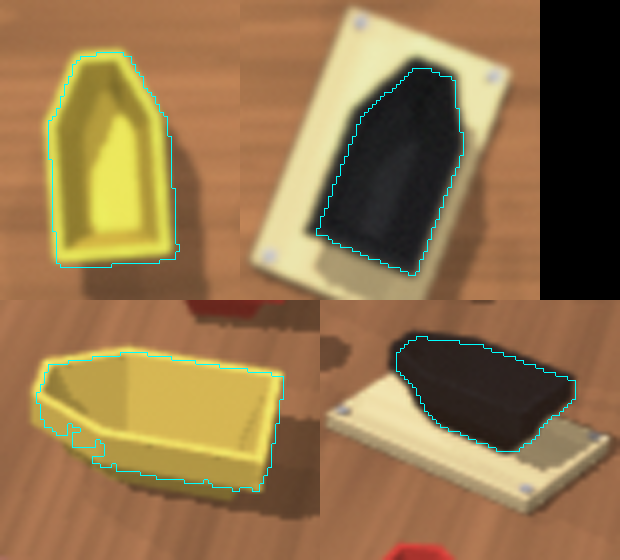

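```bash
python3 - <<'E'
from fit import *
from scipy.optimize import least_squares
t=np.load('top0.npz')['im'];s=np.load('side0.npz')['im'];ct=arm.camera_info('top');cs=arm.camera_info('side')
import fit as F
def km(im,box,thr):
    hsv=cv2.cvtColor(im,cv2.COLOR_RGB2HSV); m=(hsv[...,2]<thr).astype(np.uint8); z=np.zeros_like(m);x0,y0,x1,y1=box;z[y0:y1,x0:x1]=m[y0:y1,x0:x1]
    n,l,st,_=cv2.connectedComponentsWithStats(z);k=1+np.argmax(st[1:,4]);return (l==k).astype(np.uint8)
for thr in (75,95):
    mt=km(t,(440,230,500,300),thr);ms=km(s,(365,165,425,208),thr)
    for V in([(mt,ct),(ms,cs)],[(mt,ct)],[(ms,cs)]):print('black',thr,mt.sum(),ms.sum(),np.round(fit(V,TRAY,.012,.04),4))
mt=colmask(t,(265,240,320,315),'yellow')
hsv=cv2.cvtColor(s,cv2.COLOR_RGB2HSV);h,S_,v=cv2.split(hsv);ms=((h>20)&(h<36)&(S_>100)).astype(np.uint8);q=np.zeros_like(ms);q[265:325,320:400]=ms[265:325,320:400]
print(q.sum())
def ptsfit(n,top,side,z,p0):
    top=np.array(top);side=np.array(side)
    def f(p,w):
        R=np.array([[np.cos(p[2]),-np.sin(p[2])],[np.sin(p[2]),np.cos(p[2])]]);X=np.c_[B@R.T+p[:2],np.full(6,z)]
        r=[]
        if w&1: r.append(proj(X,ct)-top)
        if w&2 and len(side): r.append(proj(X,cs)-side)
        return np.concatenate(r).ravel()
    for w in (1,2,3):
        if w==2 and not len(side):continue
        r=least_squares(f,p0,args=(w,));print(n,w,r.x[:2].round(4),np.degrees(r.x[2]).round(1),'rms',np.sqrt((r.fun**2).mean()).round(2))
a=lambda L,ox,oy,sx,sy:[((x-ox)/4-.5+sx,(y-oy)/4-.5+sy) for x,y in L]
ptsfit('yellow',a([(174,256),(158,119),(126,53),(79,53),(49,119),(59,264)],0,0,265,240),a([(283,375),(128,350),(47,362),(38,393),(113,430),(262,459)],0,300,320,265),.042,[.44,.07,.09])
ptsfit('black',a([(414,275),(464,145),(456,72),(411,58),(358,107),(307,233)],240,0,435,228),[],.054,[.46,-.305,-.4])
E
```

```text
black 75 1240 857 [ 4.632000e-01 -3.061000e-01  3.380698e+02  8.290000e-02]
black 75 1240 857 [ 4.613000e-01 -3.040000e-01  3.350361e+02  1.067000e-01]
black 75 1240 857 [ 4.62700e-01 -3.09500e-01  1.45221e+02  1.38400e-01]
black 95 1299 895 [ 4.622000e-01 -3.059000e-01  3.370941e+02  4.840000e-02]
black 95 1299 895 [ 4.617000e-01 -3.049000e-01  3.369647e+02  6.200000e-02]
black 95 1299 895 [ 4.63700e-01 -3.10000e-01  1.44754e+02  1.42100e-01]
1793
yellow 1 [0.4391 0.0737] 3.9 rms 0.67
yellow 2 [0.4393 0.0739] 4.9 rms 1.0
yellow 3 [0.4392 0.0738] 4.3 rms 0.86
black 1 [ 0.4612 -0.3035] -22.3 rms 0.49
black 3 [ 0.4612 -0.3035] -22.3 rms 0.49
```

Emit:
{"op": "apply_moves", "data": {"increments": [[[2.0,3.65,0],[0,0,0.186]],[[2.0,3.65,0],[0,0,0.186]],[[2.0,3.65,0],[0,0,0.186]],[[2.0,3.65,0],[0,0,0.186]],[[2.0,3.65,0],[0,0,0.186]],[[2.0,3.65,0],[0,0,0.186]],[[2.0,3.65,0],[0,0,0.186]],[[2.0,3.65,0],[0,0,0.186]]], "claw": 0}}

```text
clock: 1.1
tcp_pos: [0.2799, -0.2179, 0.2312]
tool_rot: [[-0.152, 0.988, -0.0], [0.988, 0.152, 0.0], [0.0, -0.0, -1.0]]
ft_force: [0.1, -0.7, -0.4]
gripper_width: 0.0855
```

Emit:
{"op": "apply_moves", "data": {"increments": [[[2.0,3.65,0],[0,0,0.186]],[[2.0,3.65,0],[0,0,0.186]],[[2.0,3.65,0],[0,0,0.186]],[[2.0,3.65,0],[0,0,0.186]],[[2.0,3.65,0],[0,0,0.186]],[[2.0,3.65,0],[0,0,0.186]],[[2.0,3.65,0],[0,0,0.186]],[[2.0,3.65,0],[0,0,0.186]]]}}

```text
clock: 2.1
tcp_pos: [0.4399, 0.0742, 0.2311]
tool_rot: [[-0.998, -0.071, -0.0], [-0.071, 0.998, -0.0], [0.0, -0.0, -1.0]]
ft_force: [-0.2, -0.5, 0.2]
gripper_width: 0.0853
```

```bash
cat > st.py <<'E'
from h import *
def st():
    o=arm.observe();R=o['tool_rot'];print('t',round(o['clock'],2),'tcp',(o['tcp_pos']*100).round(2),'yaw',np.degrees(np.arctan2(R[1,0],R[0,0])).round(2),'z',R[:,2].round(3),'F',o['ft_force'].round(1),'w',round(o['gripper_width']*1000,1),'q',o['q'].round(2))
if __name__=='__main__': st()
E
python3 - <<'E'
from st import *
st()
a=grab('top')[0];b=grab('side')[0]
np.savez('s1.npz',t=a,s=b)
save(np.hstack([a,b])[::1][:, :],'x.png')
save(cv2.resize(np.vstack([a,b]),None,fx=.62,fy=.62,interpolation=cv2.INTER_AREA),'s1.png')
E
```

```text
t 2.1 tcp [43.99  7.42 23.11] yaw -175.95 z [-0. -0. -1.] F [-0.2 -0.5  0.2] w 85.3 q [ 0.    0.14 -0.35  1.08 -0.   -0.07]
```

View pics/s1.png

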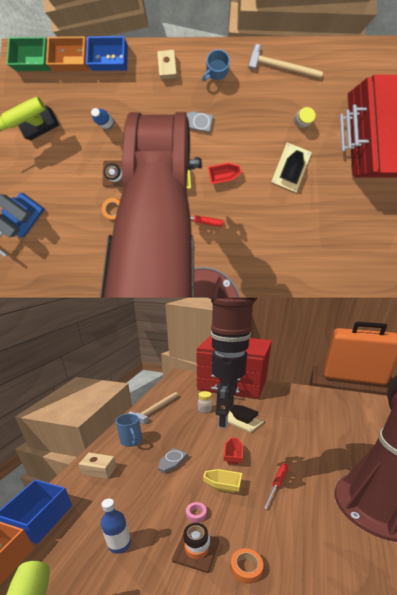

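Emit:
{"op": "apply_moves", "data": {"increments": [[[0,0,-5],[0,0,0]],[[0,0,-5],[0,0,0]],[[0,0,-5],[0,0,0]],[[0,0,-3],[0,0,0]],[[0,0,-2.7],[0,0,0]],[[0,0,0],[0,0,0]]]}}

```text
clock: 2.95
tcp_pos: [0.4375, 0.0724, 0.023]
tool_rot: [[-0.998, -0.063, -0.004], [-0.063, 0.998, -0.0], [0.004, 0.0, -1.0]]
ft_force: [0.6, -1.0, -0.3]
gripper_width: 0.0856
```

Emit:
{"op": "apply_moves", "data": {"increments": [[[0,0,0],[0,0,0]],[[0,0,0],[0,0,0]],[[0,0,0],[0,0,0]],[[0,0,0],[0,0,0]],[[0,0,0],[0,0,0]],[[0,0,0],[0,0,0]]], "claw": 1, "force": 30}}

```text
clock: 3.7
tcp_pos: [0.4404, 0.0727, 0.0256]
tool_rot: [[-0.998, -0.064, 0.002], [-0.064, 0.998, -0.0], [-0.002, -0.0, -1.0]]
ft_force: [-1.8, -0.8, 7.7]
gripper_width: 0.0597
```

```bash
python3 - <<'E'
from st import *
st(); b=grab('side')[0]; save(cv2.resize(b[180:340,280:440],None,fx=3.7,fy=3.7,interpolation=cv2.INTER_CUBIC),'s2.png')
E
```

```text
t 3.7 tcp [44.04  7.27  2.56] yaw -176.33 z [ 0.002 -0.    -1.   ] F [-1.8 -0.8  7.7] w 59.7 q [-0.    0.39 -0.65  0.53 -0.   -0.06]
```

View pics/s2.png

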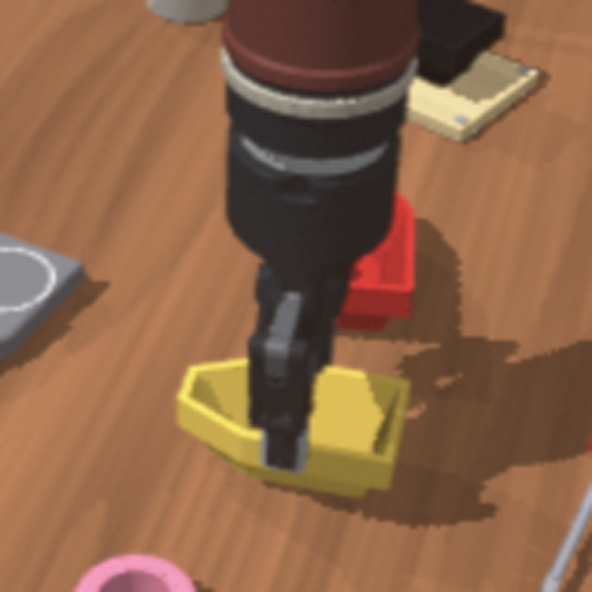

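Emit:
{"op": "apply_moves", "data": {"increments": [[[0,0,1],[0,0,0]],[[0,0,2],[0,0,0]],[[0,0,4],[0,0,0]],[[0,0,5],[0,0,0]],[[0,0,1],[0,0,0]],[[0,0,0],[0,0,0]]]}}

```text
clock: 4.5
tcp_pos: [0.44, 0.0728, 0.155]
tool_rot: [[-0.998, -0.064, 0.002], [-0.064, 0.998, 0.0], [-0.002, -0.0, -1.0]]
ft_force: [0.8, 0.8, -0.6]
gripper_width: 0.059
```

Emit:
{"op": "apply_moves", "data": {"increments": [[[0.3,-3,0],[0,0,-0.06]],[[0.3,-5.5,0],[0,0,-0.06]],[[0.3,-6,0],[0,0,-0.06]],[[0.3,-6,0],[0,0,-0.06]],[[0.3,-6,0],[0,0,-0.06]],[[0.3,-6,0],[0,0,-0.06]],[[0.3,-4.3,0],[0,0,-0.06]],[[0.2,-1,0],[0,0,-0.04]]]}}

```text
clock: 5.5
tcp_pos: [0.4616, -0.3071, 0.1524]
tool_rot: [[-0.921, 0.39, -0.002], [0.39, 0.921, 0.001], [0.002, 0.001, -1.0]]
ft_force: [0.5, -0.0, -0.1]
gripper_width: 0.0592
```

Emit:
{"op": "apply_moves", "data": {"increments": [[[0,0,0],[0,0,0]],[[0,0,0],[0,0,0]],[[0,0,0],[0,0,0]]]}}

```text
clock: 5.88
tcp_pos: [0.4626, -0.3039, 0.1543]
tool_rot: [[-0.923, 0.384, -0.0], [0.384, 0.923, 0.0], [0.0, 0.0, -1.0]]
ft_force: [0.5, 0.3, -1.0]
gripper_width: 0.0589
```

```bash
python3 - <<'E'
from st import *
st(); b=grab('side')[0]; t=grab('top')[0];np.savez('s3.npz',t=t,s=b)
save(np.hstack([cv2.resize(b[60:220,330:470],None,fx=2.8,fy=2.8,interpolation=cv2.INTER_CUBIC),cv2.resize(t[180:340,400:540],None,fx=2.8,fy=2.8,interpolation=cv2.INTER_CUBIC)]),'s3.png')
E
```

```text
t 5.88 tcp [ 46.26 -30.39  15.43] yaw 157.43 z [-0.  0. -1.] F [ 0.5  0.3 -1. ] w 58.9 q [-0.71  0.4  -0.21  0.97  0.   -0.32]
```

View pics/s3.png

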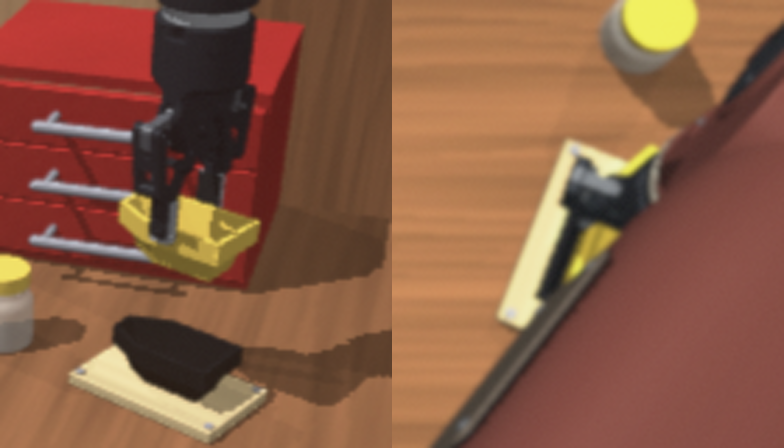

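Emit:
{"op": "apply_moves", "data": {"increments": [[[0,-0.15,-2],[0,0,0]],[[0,0,-3],[0,0,0]],[[0,0,-2.2],[0,0,0]],[[0,0,-1],[0,0,0]],[[0,0,-0.5],[0,0,0]],[[0,0,-0.3],[0,0,0]],[[0,0,0],[0,0,0]],[[0,0,0],[0,0,0]]]}}

```text
clock: 6.98
tcp_pos: [0.4628, -0.3069, 0.0648]
tool_rot: [[-0.923, 0.386, 0.001], [0.386, 0.923, -0.0], [-0.001, -0.0, -1.0]]
ft_force: [-0.9, 0.0, 0.2]
gripper_width: 0.0593
```

Emit:
{"op": "apply_moves", "data": {"increments": [[[0,0,-0.2],[0,0,0]],[[0,0,-0.2],[0,0,0]],[[0,0,-0.2],[0,0,0]],[[0,0,0],[0,0,0]]]}}

```text
clock: 7.48
tcp_pos: [0.4624, -0.3066, 0.0581]
tool_rot: [[-0.923, 0.386, -0.0], [0.386, 0.923, 0.0], [0.0, 0.0, -1.0]]
ft_force: [-0.2, -0.1, -0.3]
gripper_width: 0.0591
```

Emit:
{"op": "apply_moves", "data": {"increments": [[[0,0.1,-0.15],[0,0,0]],[[0,0,-0.15],[0,0,0]],[[0,0,-0.1],[0,0,0]],[[0,0,0],[0,0,0]],[[0,0,0],[0,0,0]]]}}

```text
clock: 8.1
tcp_pos: [0.4626, -0.3056, 0.0556]
tool_rot: [[-0.923, 0.385, 0.0], [0.385, 0.923, -0.0], [-0.001, -0.0, -1.0]]
ft_force: [-4.9, 4.0, 15.4]
gripper_width: 0.0591
```

```bash
python3 - <<'E'
from st import *
st(); b=grab('side')[0]; 
save(cv2.resize(b[120:230,340:450],None,fx=5,fy=5,interpolation=cv2.INTER_CUBIC),'s4.png')
E
```

```text
t 8.1 tcp [ 46.26 -30.56   5.56] yaw 157.33 z [ 0. -0. -1.] F [-4.9  4.  15.4] w 59.1 q [-0.72  0.5  -0.33  0.74  0.   -0.32]
```

View pics/s4.png

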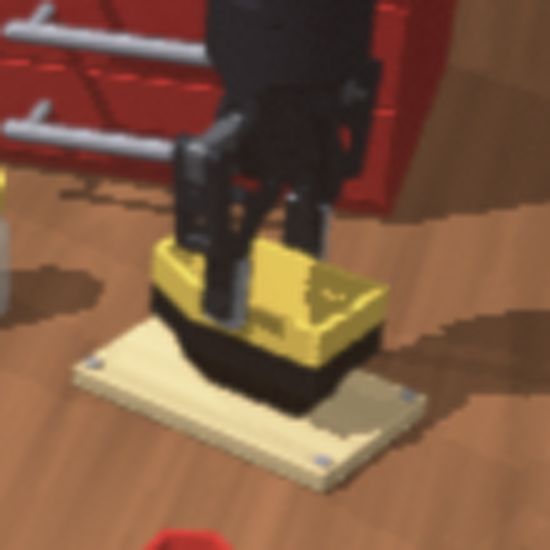

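Emit:
{"op": "apply_moves", "data": {"increments": [[[0,0,0],[0,0,0]],[[0,0,0],[0,0,0]],[[0,0,0],[0,0,0]],[[0,0,2],[0,0,0]],[[0,0,4],[0,0,0]],[[0,0,5],[0,0,0]],[[0,0,2],[0,0,0]]], "claw": 0}}

```text
clock: 9.02
tcp_pos: [0.4636, -0.3065, 0.1871]
tool_rot: [[-0.923, 0.386, 0.003], [0.385, 0.923, -0.002], [-0.003, -0.001, -1.0]]
ft_force: [0.7, 0.0, -0.2]
gripper_width: 0.0854
```

```bash
python3 - <<'E'
from fit import *
from st import st
st()
t,_,ct=grab('top');s,_,cs=grab('side');np.savez('s5.npz',t=t,s=s)
mt=colmask(t,(300,230,420,320),'red');ms=colmask(s,(340,215,420,285),'red')
for V in([(mt,ct),(ms,cs)],[(mt,ct)],[(ms,cs)]):print('red',mt.sum(),ms.sum(),np.round(fit(V,TRAY,0,.03),4))
mt=colmask(t,(280,165,360,225),'grey');ms=colmask(s,(245,230,315,290),'grey')
for V in([(mt,ct),(ms,cs)],[(mt,ct)],[(ms,cs)]):print('cov',mt.sum(),ms.sum(),np.round(fit(V,COV,0,.015),4))
ms=colmask(s,(350,130,430,210),'yellow');print(ms.sum())
save(cv2.resize(s[130:230,340:440],None,fx=5,fy=5),'s5.png')
E
```

```text
t 9.03 tcp [ 46.36 -30.65  18.71] yaw 157.33 z [ 0.003 -0.002 -1.   ] F [ 0.7  0.  -0.2] w 85.4 q [-0.72  0.37 -0.15  1.04 -0.   -0.32]
red 1334 1117 [ 4.425000e-01 -7.260000e-02  2.811095e+02  4.570000e-02]
red 1334 1117 [ 4.41600e-01 -7.35000e-02  2.80569e+02  2.58000e-02]
red 1334 1117 [ 4.42900e-01 -7.05000e-02  2.81611e+02  2.71000e-02]
cov 1251 1094 [6.26600e-01 1.88000e-02 7.93132e+01 4.76000e-02]
cov 1251 1094 [6.26300e-01 1.66000e-02 7.86586e+01 3.10000e-02]
cov 1251 1094 [6.271e-01 2.060e-02 8.069e+01 3.500e-02]
757
```

Emit:
{"op": "apply_moves", "data": {"increments": [[[-0.2,1.5,0],[0,0,-0.123]],[[-0.3,3,0],[0,0,-0.123]],[[-0.3,4,0],[0,0,-0.123]],[[-0.3,4,0],[0,0,-0.123]],[[-0.3,4,0],[0,0,-0.123]],[[-0.3,4,0],[0,0,-0.123]],[[-0.3,2.4,0],[0,0,-0.123]],[[-0.1,0.5,0],[0,0,-0.123]]]}}

```text
clock: 10.12
tcp_pos: [0.4405, -0.07, 0.1831]
tool_rot: [[-0.188, 0.982, -0.002], [0.982, 0.188, 0.001], [0.001, -0.002, -1.0]]
ft_force: [-0.1, 0.1, -0.4]
gripper_width: 0.0856
```

Emit:
{"op": "apply_moves", "data": {"increments": [[[0,0,-2],[0,0,0]],[[0,0,-4],[0,0,0]],[[0,0,-4],[0,0,0]],[[0,0,-1.5],[0,0,0]],[[0,0,0],[0,0,0]],[[0,0,0],[0,0,0]]]}}

```text
clock: 10.88
tcp_pos: [0.4417, -0.0717, 0.0695]
tool_rot: [[-0.19, 0.982, 0.0], [0.982, 0.19, -0.0], [-0.0, 0.0, -1.0]]
ft_force: [-0.4, -0.6, 0.4]
gripper_width: 0.0855
```

Emit:
{"op": "apply_moves", "data": {"increments": [[[0.05,-0.1,-2],[0,0,0]],[[0,0,-1.5],[0,0,0]],[[0,0,-1.1],[0,0,0]],[[0,0,0],[0,0,0]],[[0,0,0],[0,0,0]]]}}

```text
clock: 11.5
tcp_pos: [0.4425, -0.0728, 0.0238]
tool_rot: [[-0.19, 0.982, 0.001], [0.982, 0.19, -0.0], [-0.0, 0.001, -1.0]]
ft_force: [0.3, 0.8, 0.2]
gripper_width: 0.0857
```

Emit:
{"op": "apply_moves", "data": {"increments": [[[0,0,0],[0,0,0]],[[0,0,0],[0,0,0]],[[0,0,0],[0,0,0]],[[0,0,0],[0,0,0]],[[0,0,0],[0,0,0]],[[0,0,0],[0,0,0]]], "claw": 1}}

```text
clock: 12.25
tcp_pos: [0.4425, -0.0728, 0.0239]
tool_rot: [[-0.19, 0.982, 0.001], [0.982, 0.19, -0.0], [-0.001, 0.001, -1.0]]
ft_force: [-1.7, -0.5, 6.0]
gripper_width: 0.0594
```

```bash
python3 st.py
```

```text
t 12.25 tcp [44.25 -7.28  2.39] yaw 100.95 z [ 0.001 -0.    -1.   ] F [-1.7 -0.5  6. ] w 59.4 q [-0.33  0.39 -0.65  0.53 -0.    1.05]
```

Emit:
{"op": "apply_moves", "data": {"increments": [[[0,0,1],[0,0,0]],[[0,0,2],[0,0,0]],[[0,0,4],[0,0,0]],[[0,0,5],[0,0,0]],[[0,0,3],[0,0,0]],[[0,0,0],[0,0,0]]]}}

```text
clock: 13.0
tcp_pos: [0.4436, -0.0732, 0.176]
tool_rot: [[-0.19, 0.982, 0.005], [0.982, 0.19, -0.002], [-0.002, 0.004, -1.0]]
ft_force: [-0.0, -0.8, -0.3]
gripper_width: 0.0593
```

Emit:
{"op": "apply_moves", "data": {"increments": [[[0.2,-1.5,0],[0,0,0.123]],[[0.3,-3,0],[0,0,0.123]],[[0.3,-4,0],[0,0,0.123]],[[0.3,-4,0],[0,0,0.123]],[[0.3,-4,0],[0,0,0.123]],[[0.3,-4,0],[0,0,0.123]],[[0.2,-2.2,0],[0,0,0.123]],[[0,-0.5,0],[0,0,0.122]]]}}

```text
clock: 14.0
tcp_pos: [0.4605, -0.3058, 0.1722]
tool_rot: [[-0.923, 0.384, -0.001], [0.384, 0.923, 0.001], [0.002, 0.0, -1.0]]
ft_force: [-0.2, 0.8, -1.4]
gripper_width: 0.0593
```

Emit:
{"op": "apply_moves", "data": {"increments": [[[0,0,-2],[0,0,0]],[[0,0,-3],[0,0,0]],[[0,0,-2],[0,0,0]],[[0,0,-1],[0,0,0]],[[0,0,0],[0,0,0]],[[0,0,0],[0,0,0]]]}}

```text
clock: 14.75
tcp_pos: [0.4615, -0.305, 0.094]
tool_rot: [[-0.922, 0.386, 0.001], [0.386, 0.922, -0.001], [-0.001, -0.0, -1.0]]
ft_force: [0.3, -0.2, 0.5]
gripper_width: 0.0591
```

```bash
python3 st.py
```

```text
t 14.75 tcp [ 46.15 -30.5    9.4 ] yaw 157.27 z [ 0.001 -0.001 -1.   ] F [ 0.3 -0.2  0.5] w 59.1 q [-0.72  0.46 -0.29  0.82 -0.   -0.32]
```

Descend from 9.4 to 7.2 cm.

Emit:
{"op": "apply_moves", "data": {"increments": [[[0,0,-0.7],[0,0,0]],[[0,0,-0.5],[0,0,0]],[[0,0,-0.3],[0,0,0]],[[0,0,-0.2],[0,0,0]],[[0,0,-0.2],[0,0,0]],[[0,0,-0.2],[0,0,0]],[[0,0,0],[0,0,0]],[[0,0,0],[0,0,0]]]}}

```text
clock: 15.75
tcp_pos: [0.4611, -0.3047, 0.0724]
tool_rot: [[-0.922, 0.386, 0.0], [0.386, 0.922, -0.0], [-0.0, -0.0, -1.0]]
ft_force: [0.2, -0.6, -0.2]
gripper_width: 0.0589
```

Emit:
{"op": "apply_moves", "data": {"increments": [[[0,0,-0.1],[0,0,0]],[[0,0,-0.05],[0,0,0]],[[0,0,0],[0,0,0]],[[0,0,0],[0,0,0]]]}}

```text
clock: 16.25
tcp_pos: [0.4612, -0.3048, 0.0719]
tool_rot: [[-0.922, 0.386, 0.001], [0.386, 0.922, -0.001], [-0.001, -0.0, -1.0]]
ft_force: [-4.8, 2.2, 12.4]
gripper_width: 0.0595
```

Emit:
{"op": "apply_moves", "data": {"increments": [[[0,0,0],[0,0,0]],[[0,0,0],[0,0,0]],[[0,0,0],[0,0,0]],[[0,0,2],[0,0,0]],[[0,0,4],[0,0,0]],[[0,0,5],[0,0,0]],[[0,0,1],[0,0,0]]], "claw": 0}}

```text
clock: 17.12
tcp_pos: [0.4625, -0.3059, 0.194]
tool_rot: [[-0.922, 0.386, 0.004], [0.386, 0.922, -0.003], [-0.005, -0.002, -1.0]]
ft_force: [0.8, 0.0, -0.1]
gripper_width: 0.0857
```

Emit:
{"op": "apply_moves", "data": {"increments": [[[1.0,2,0],[0,0,0.178]],[[1.8,3.3,0],[0,0,0.178]],[[1.8,3.4,0],[0,0,0.178]],[[1.8,3.5,0],[0,0,0.178]],[[1.8,3.5,0],[0,0,0.178]],[[1.8,3.5,0],[0,0,0.178]],[[1.8,3.5,0],[0,0,0.178]],[[1.8,3.5,0],[0,0,0.178]]]}}

```text
clock: 18.12
tcp_pos: [0.5972, -0.0414, 0.1898]
tool_rot: [[-0.512, -0.859, -0.001], [-0.859, 0.512, 0.0], [0.0, 0.001, -1.0]]
ft_force: [0.7, -0.1, 0.2]
gripper_width: 0.0853
```

```bash
python3 - <<'E'
from fit import *
from st import st
st()
t,_,ct=grab('top');s,_,cs=grab('side');np.savez('s6.npz',t=t,s=s)
ms=colmask(s,(245,230,315,290),'grey');print('cov',ms.sum(),np.round(fit([(ms,cs)],COV,0,.015),4))
mt=colmask(t,(430,210,510,310),'red');ms=colmask(s,(340,130,440,210),'red');print(mt.sum(),ms.sum())
RT=np.r_[pts(B,.042),pts(B,.024)]
print('red',np.round(fit([(mt,ct)],RT,.048,.04),4),np.round(fit([(ms,cs)],RT,.048,.04),4))
save(np.hstack([cv2.resize(s[120:230,330:440],None,fx=3.6,fy=3.6),cv2.resize(t[200:310,420:530],None,fx=3.6,fy=3.6)]),'s6.png')
E
```

```text
t 18.12 tcp [59.72 -4.14 18.98] yaw -120.81 z [-0.001  0.    -1.   ] F [ 0.7 -0.1  0.2] w 85.3 q [-0.19  0.46 -0.02  1.1  -0.   -1.22]
cov 1093 [6.26800e-01 2.13000e-02 8.01635e+01 3.36000e-02]
1427 1951
red [ 4.583000e-01 -3.064000e-01  3.374067e+02  2.960000e-02] [  0.4748  -0.4091 169.0056   0.7041]
```

View pics/s6.png

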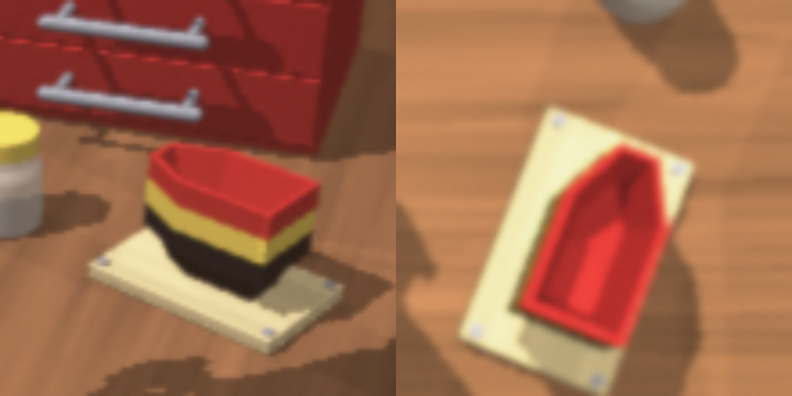

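Emit:
{"op": "apply_moves", "data": {"increments": [[[1.5,3,0],[0,0,0.175]],[[1.0,2.3,0],[0,0,0.176]],[[0.4,0.7,-3],[0,0,0]],[[0,0,-4],[0,0,0]],[[0,0,-4],[0,0,0]],[[0,0,-2],[0,0,0]],[[0,0,0],[0,0,0]],[[0,0,0],[0,0,0]]]}}

```text
clock: 19.23
tcp_pos: [0.6265, 0.0169, 0.0615]
tool_rot: [[-0.192, -0.981, 0.001], [-0.981, 0.192, -0.0], [0.0, -0.001, -1.0]]
ft_force: [-0.4, -0.2, 0.2]
gripper_width: 0.0851
```

```bash
python3 st.py
```

```text
t 19.23 tcp [62.65  1.69  6.15] yaw -101.09 z [ 0.001 -0.    -1.   ] F [-0.4 -0.2  0.2] w 85.1 q [-0.09  0.61 -0.11  0.85 -0.   -1.47]
```

Emit:
{"op": "apply_moves", "data": {"increments": [[[0,0.2,-2],[0,0,0]],[[0,0,-2],[0,0,0]],[[0,0,-1],[0,0,0]],[[0,0,-0.3],[0,0,0]],[[0,0,0],[0,0,0]],[[0,0,0],[0,0,0]]]}}

```text
clock: 19.98
tcp_pos: [0.6267, 0.0192, 0.0086]
tool_rot: [[-0.191, -0.981, 0.001], [-0.981, 0.191, -0.0], [-0.0, -0.001, -1.0]]
ft_force: [-0.1, -0.5, -0.3]
gripper_width: 0.085
```

Emit:
{"op": "apply_moves", "data": {"increments": [[[0,0,0],[0,0,0]],[[0,0,0],[0,0,0]],[[0,0,0],[0,0,0]],[[0,0,0],[0,0,0]],[[0,0,0],[0,0,0]],[[0,0,0],[0,0,0]]], "claw": 1, "force": 40}}

```text
clock: 20.72
tcp_pos: [0.6265, 0.0193, 0.0086]
tool_rot: [[-0.191, -0.982, 0.001], [-0.982, 0.191, -0.0], [-0.0, -0.001, -1.0]]
ft_force: [-0.9, 0.4, 6.2]
gripper_width: 0.0586
```

```bash
python3 st.py
```

```text
t 20.73 tcp [62.65  1.93  0.86] yaw -101.03 z [ 0.001 -0.    -1.   ] F [-0.9  0.4  6.2] w 58.6 q [-0.09  0.67 -0.16  0.74 -0.   -1.46]
```

Emit:
{"op": "apply_moves", "data": {"increments": [[[0,0,1],[0,0,0]],[[0,0,2],[0,0,0]],[[0,0,4],[0,0,0]],[[0,0,5],[0,0,0]],[[0,0,5],[0,0,0]],[[0,0,2],[0,0,0]],[[0,0,0],[0,0,0]]]}}

```text
clock: 21.6
tcp_pos: [0.6271, 0.0192, 0.1998]
tool_rot: [[-0.191, -0.982, 0.003], [-0.982, 0.191, -0.0], [-0.0, -0.003, -1.0]]
ft_force: [-0.3, 0.3, -2.1]
gripper_width: 0.0584
```

Emit:
{"op": "apply_moves", "data": {"increments": [[[-1,-2,0],[0,0,-0.16]],[[-1.5,-3,0],[0,0,-0.16]],[[-1.7,-3.4,0],[0,0,-0.16]],[[-1.7,-3.4,0],[0,0,-0.16]],[[-1.7,-3.4,0],[0,0,-0.16]],[[-1.7,-3.4,0],[0,0,-0.16]],[[-1.7,-3.4,0],[0,0,-0.16]],[[-1.7,-3.4,0],[0,0,-0.16]]]}}

```text
clock: 22.6
tcp_pos: [0.4976, -0.2352, 0.1963]
tool_rot: [[-0.996, -0.093, -0.002], [-0.093, 0.996, 0.001], [0.002, 0.001, -1.0]]
ft_force: [0.8, -0.4, -1.5]
gripper_width: 0.0585
```

Emit:
{"op": "apply_moves", "data": {"increments": [[[-1.7,-3.4,0],[0,0,-0.16]],[[-1.5,-2.6,0],[0,0,-0.16]],[[-0.6,-1,0],[0,0,-0.16]],[[0,0,0],[0,0,0]],[[0,0,0],[0,0,0]]]}}

```text
clock: 23.22
tcp_pos: [0.4609, -0.3039, 0.1971]
tool_rot: [[-0.929, 0.369, -0.001], [0.369, 0.929, 0.001], [0.001, 0.001, -1.0]]
ft_force: [-0.1, -0.7, -0.4]
gripper_width: 0.0585
```

```bash
python3 - <<'E'
from fit import *
from st import st
st()
s,_,cs=grab('side');np.savez('s7.npz',s=s)
save(cv2.resize(s[50:210,320:480],None,fx=3.7,fy=3.7),'s7.png')
E
```

```text
t 23.23 tcp [ 46.09 -30.39  19.71] yaw 158.34 z [-0.001  0.001 -1.   ] F [-0.1 -0.7 -0.4] w 58.5 q [-0.72  0.36 -0.14  1.07  0.   -0.34]
```

View pics/s7.png

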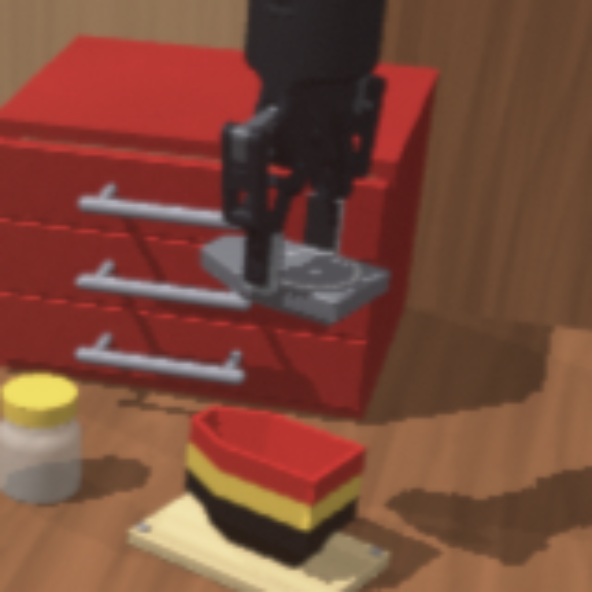

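Emit:
{"op": "apply_moves", "data": {"increments": [[[0.03,-0.1,-2],[0,0,-0.018]],[[0,0,-3],[0,0,0]],[[0,0,-2.5],[0,0,0]],[[0,0,-1],[0,0,0]],[[0,0,-0.5],[0,0,0]],[[0,0,0],[0,0,0]],[[0,0,0],[0,0,0]]]}}

```text
clock: 24.15
tcp_pos: [0.4619, -0.306, 0.1086]
tool_rot: [[-0.921, 0.389, 0.001], [0.389, 0.921, -0.001], [-0.001, -0.0, -1.0]]
ft_force: [-0.5, 0.0, -1.2]
gripper_width: 0.0585
```

```bash
python3 st.py
```

```text
t 24.15 tcp [ 46.19 -30.6   10.86] yaw 157.11 z [ 0.001 -0.001 -1.   ] F [-0.5  0.  -1.2] w 58.5 q [-0.72  0.44 -0.27  0.86  0.   -0.32]
```

Emit:
{"op": "apply_moves", "data": {"increments": [[[0,0.08,-0.5],[0,0,0]],[[0,0,-0.4],[0,0,0]],[[0,0,-0.2],[0,0,0]],[[0,0,-0.2],[0,0,0]],[[0,0,-0.15],[0,0,0]],[[0,0,-0.15],[0,0,0]],[[0,0,0],[0,0,0]],[[0,0,0],[0,0,0]]]}}

```text
clock: 25.15
tcp_pos: [0.4614, -0.305, 0.0925]
tool_rot: [[-0.921, 0.389, 0.0], [0.389, 0.921, -0.0], [-0.001, -0.0, -1.0]]
ft_force: [-1.9, 1.2, 6.6]
gripper_width: 0.0587
```

Emit:
{"op": "apply_moves", "data": {"increments": [[[0,0,0],[0,0,0]],[[0,0,0],[0,0,0]],[[0,0,0],[0,0,0]],[[0,0,2],[0,0,0]],[[0,0,4],[0,0,0]],[[0,0,5],[0,0,0]],[[-1,4,1],[0,0,0.06]],[[-1,6,0],[0,0,0.06]]], "claw": 0}}

```text
clock: 26.15
tcp_pos: [0.4419, -0.2052, 0.2128]
tool_rot: [[-0.961, 0.276, 0.002], [0.276, 0.961, -0.002], [-0.003, -0.001, -1.0]]
ft_force: [1.0, 0.9, 0.7]
gripper_width: 0.0855
```

Emit:
{"op": "apply_moves", "data": {"increments": [[[-0.5,6,0],[0,0,0.06]],[[-0.5,6,0],[0,0,0.06]],[[0,6,0],[0,0,0.06]],[[0,4,0],[0,0,0.06]],[[0,0,0],[0,0,0.036]]]}}

```text
clock: 26.78
tcp_pos: [0.4311, 0.0174, 0.2119]
tool_rot: [[-1.0, -0.002, 0.0], [-0.002, 1.0, 0.0], [-0.0, 0.0, -1.0]]
ft_force: [0.4, -0.4, -0.2]
gripper_width: 0.0855
```

```bash
python3 - <<'E'
from fit import *
from st import st
st()
t,_,ct=grab('top');s,_,cs=grab('side');np.savez('s8.npz',t=t,s=s)
mt=colmask(t,(430,200,510,310),'grey')
print('cov top',mt.sum(),np.round(fit([(mt,ct)],COV,.084,.015),4))
a=cv2.resize(s[120:220,330:430],None,fx=4,fy=4,interpolation=cv2.INTER_CUBIC);b=cv2.resize(t[220:300,430:510],None,fx=5,fy=5,interpolation=cv2.INTER_CUBIC)
c=cv2.resize(t[250:310,155:215],None,fx=5,fy=5,interpolation=cv2.INTER_CUBIC);d=cv2.resize(s[350:430,280:360],None,fx=3.75,fy=3.75,interpolation=cv2.INTER_CUBIC)
c=np.pad(np.hstack([c,d]),((0,0),(0,200),(0,0)))
save(np.vstack([np.hstack([a,b]),c[:200+100]])[:600],'s8.png')
E
```

```text
t 26.77 tcp [43.11  1.74 21.19] yaw -179.9 z [ 0.  0. -1.] F [ 0.4 -0.4 -0.2] w 85.5 q [-0.13  0.13 -0.42  1.03  0.   -0.13]
cov top 1535 [ 4.589000e-01 -3.063000e-01  3.376962e+02  4.980000e-02]
```

View pics/s8.png

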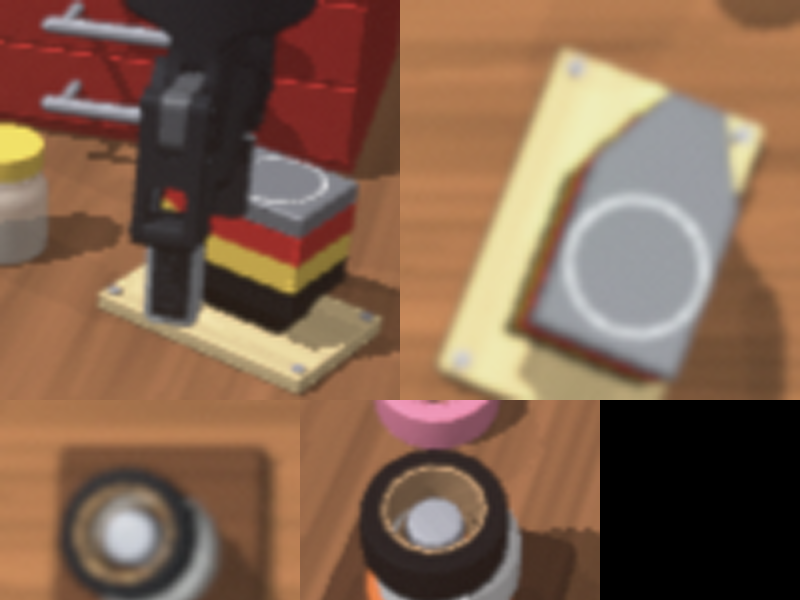

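```bash
python3 - <<'E'
from h import *
ct=arm.camera_info('top');cs=arm.camera_info('side')
print('mark',ray(477.1,273.0,.104,ct));print('roll3',ray(180.5,276.5,.074,ct),ray(315.6,378.4,.074,cs))
print('post',ray(127/5-.5+155,135/5-.5+250,.067,ct),ray(135/3.75+280-.4,122/3.75+350-.4,.067,cs))
E
```

```text
mark [ 0.44782137 -0.29941922  0.104     ]
roll3 [0.44381446 0.30059239 0.074     ] [0.44485039 0.30279176 0.074     ]
post [0.44446869 0.30353704 0.067     ] [0.44461088 0.30380376 0.067     ]
```

Emit:
{"op": "apply_moves", "data": {"increments": [[[0.2,3,0],[0,0,0]],[[0.25,5,0],[0,0,0]],[[0.25,6,0],[0,0,0]],[[0.25,6,0],[0,0,0]],[[0.2,5,-1],[0,0,0]],[[0.2,3,-3],[0,0,0]],[[0,0.45,-4],[0,0,0]],[[0,0,-2],[0,0,0]]]}}

```text
clock: 27.88
tcp_pos: [0.4447, 0.2985, 0.1095]
tool_rot: [[-1.0, 0.006, -0.002], [0.006, 1.0, -0.001], [0.002, -0.001, -1.0]]
ft_force: [-0.4, -0.2, 1.7]
gripper_width: 0.0853
```

Emit:
{"op": "apply_moves", "data": {"increments": [[[0,0,0],[0,0,0]],[[0,0,0],[0,0,0]]]}}

```text
clock: 28.12
tcp_pos: [0.4459, 0.2991, 0.1127]
tool_rot: [[-1.0, 0.005, 0.001], [0.005, 1.0, 0.0], [-0.001, 0.0, -1.0]]
ft_force: [0.2, 0.2, -0.2]
gripper_width: 0.0855
```

```bash
python3 st.py
```

```text
t 28.12 tcp [44.59 29.91 11.27] yaw 179.69 z [ 0.001  0.    -1.   ] F [ 0.2  0.2 -0.2] w 85.5 q [ 0.45  0.41 -0.31  0.85 -0.    0.46]
```

Emit:
{"op": "apply_moves", "data": {"increments": [[[-0.15,0.3,-1],[0,0,0]],[[0,0,-2],[0,0,0]],[[0,0,-1.5],[0,0,0]],[[0,0,-0.8],[0,0,0]],[[0,0,0],[0,0,0]],[[0,0,0],[0,0,0]]]}}

```text
clock: 28.88
tcp_pos: [0.4438, 0.3028, 0.0593]
tool_rot: [[-1.0, 0.004, 0.001], [0.004, 1.0, 0.0], [-0.001, 0.0, -1.0]]
ft_force: [0.2, -0.0, -0.0]
gripper_width: 0.0854
```

Emit:
{"op": "apply_moves", "data": {"increments": [[[0,0,0],[0,0,0]],[[0,0,0],[0,0,0]],[[0,0,0],[0,0,0]],[[0,0,0],[0,0,0]],[[0,0,0],[0,0,0]],[[0,0,0],[0,0,0]]], "claw": 1, "force": 30}}

```text
clock: 29.62
tcp_pos: [0.4437, 0.3027, 0.0596]
tool_rot: [[-1.0, 0.004, 0.001], [0.004, 1.0, 0.0], [-0.001, 0.0, -1.0]]
ft_force: [-0.7, -2.0, 6.5]
gripper_width: 0.0562
```

```bash
python3 st.py
```

```text
t 29.62 tcp [44.37 30.27  5.96] yaw 179.79 z [ 0.001  0.    -1.   ] F [-0.7 -2.   6.5] w 56.2 q [ 0.46  0.47 -0.38  0.72 -0.    0.47]
```

Emit:
{"op": "apply_moves", "data": {"increments": [[[0,0,0.6],[0,0,0]],[[0,0,1],[0,0,0]],[[0,0,2],[0,0,0]],[[0,0,3],[0,0,0]],[[0,0,4],[0,0,0]],[[0,0,2],[0,0,0]],[[0,0,0],[0,0,0]]]}}

```text
clock: 30.5
tcp_pos: [0.4444, 0.3031, 0.1866]
tool_rot: [[-1.0, 0.004, 0.003], [0.004, 1.0, 0.002], [-0.003, 0.002, -1.0]]
ft_force: [0.4, -0.2, -1.2]
gripper_width: 0.0564
```

```bash
python3 - <<'E'
from h import *
from st import st
st()
t,_,ct=grab('top');s,_,cs=grab('side')
a=cv2.resize(s[250:450,260:420],None,fx=3,fy=3,interpolation=cv2.INTER_CUBIC)
save(a,'s9.png')
E
```

```text
t 30.5 tcp [44.44 30.31 18.66] yaw 179.78 z [ 0.003  0.002 -1.   ] F [ 0.4 -0.2 -1.2] w 56.4 q [ 0.46  0.34 -0.2   1.02  0.    0.47]
```

View pics/s9.png

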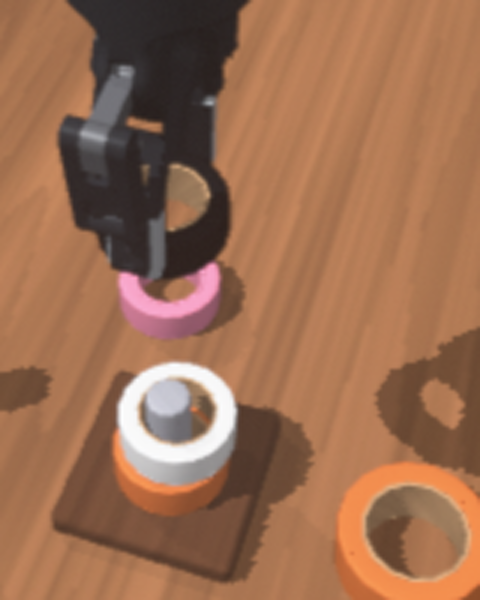

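Emit:
{"op": "apply_moves", "data": {"increments": [[[0,-3,0],[0,0,0]],[[0,-6,0],[0,0,0]],[[0,-6,0],[0,0,0]],[[0,-6,0],[0,0,0]],[[0,-6,0],[0,0,0]],[[0,-6,0],[0,0,0]],[[0,-6,0],[0,0,0]],[[0,-6,0],[0,0,0]]]}}

```text
clock: 31.6
tcp_pos: [0.4424, -0.1491, 0.1837]
tool_rot: [[-1.0, 0.004, -0.001], [0.004, 1.0, 0.001], [0.001, 0.001, -1.0]]
ft_force: [1.5, -0.2, -0.1]
gripper_width: 0.0559
```

Emit:
{"op": "apply_moves", "data": {"increments": [[[0,-6,0],[0,0,0]],[[0,-5,0],[0,0,0]],[[0.27,-3,0],[0,0,0]],[[0,-1,0],[0,0,0]],[[0,0,-3],[0,0,0]],[[0,0,-2],[0,0,0]],[[0,0,0],[0,0,0]],[[0,0,0],[0,0,0]]]}}

```text
clock: 32.6
tcp_pos: [0.4463, -0.297, 0.1353]
tool_rot: [[-1.0, 0.003, 0.0], [0.003, 1.0, 0.0], [-0.0, 0.0, -1.0]]
ft_force: [0.7, 0.7, -1.1]
gripper_width: 0.0559
```

```bash
python3 - <<'E'
from fit import *
from st import st
st()
t,_,ct=grab('top');s,_,cs=grab('side');np.savez('s10.npz',t=t,s=s)
print('white side',ray(318.8,386.3,.054,cs))
hsv=cv2.cvtColor(t,cv2.COLOR_RGB2HSV);c=cv2.resize(t[245:310,150:230],None,fx=5,fy=5,interpolation=cv2.INTER_CUBIC);d=cv2.resize(s[345:435,270:370],None,fx=4,fy=4,interpolation=cv2.INTER_CUBIC)
h=max(len(c),len(d));save(np.hstack([np.pad(i,((0,h-len(i)),(0,0),(0,0))) for i in(c,d)]),'s10.png')
E
```

```text
t 32.6 tcp [ 44.63 -29.7   13.53] yaw 179.82 z [ 0.  0. -1.] F [ 0.7  0.7 -1.1] w 55.9 q [-0.72  0.38 -0.28  0.9   0.   -0.72]
white side [0.44132568 0.30012657 0.054     ]
```

View pics/s10.png

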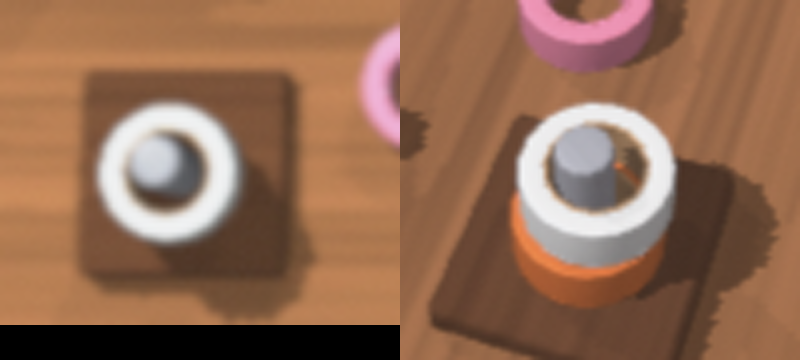

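Emit:
{"op": "apply_moves", "data": {"increments": [[[0.07,-0.24,-1],[0,0,0]],[[0,0,-0.6],[0,0,0]],[[0,0,-0.4],[0,0,0]],[[0,0,-0.2],[0,0,0]],[[0,0,-0.2],[0,0,0]],[[0,0,-0.1],[0,0,0]],[[0,0,0],[0,0,0]],[[0,0,0],[0,0,0]]]}}

```text
clock: 33.7
tcp_pos: [0.4468, -0.2999, 0.1099]
tool_rot: [[-1.0, 0.004, 0.0], [0.004, 1.0, -0.0], [-0.0, -0.0, -1.0]]
ft_force: [-0.5, -0.4, -0.5]
gripper_width: 0.0561
```

```bash
python3 - <<'E'
from h import *
ct=arm.camera_info('top')
print('white top',ray(182.6,278.8,.054,ct))
E
```

```text
white top [0.4408655  0.30087075 0.054     ]
```

Emit:
{"op": "apply_moves", "data": {"increments": [[[0,0,-0.05],[0,0,0]],[[0,0,0],[0,0,0]]]}}

```text
clock: 33.95
tcp_pos: [0.4469, -0.2999, 0.1097]
tool_rot: [[-1.0, 0.004, 0.0], [0.004, 1.0, -0.0], [-0.0, -0.0, -1.0]]
ft_force: [-0.8, 1.8, 4.5]
gripper_width: 0.0562
```

Emit:
{"op": "apply_moves", "data": {"increments": [[[0,0,0],[0,0,0]],[[0,0,0],[0,0,0]],[[0,0,0],[0,0,0]],[[0,0,1],[0,0,0]],[[0,0,3],[0,0,0]],[[0,0,4],[0,0,0]],[[0,2,1],[0,0,0]],[[0,5,0],[0,0,0]]], "claw": 0}}

```text
clock: 34.95
tcp_pos: [0.4474, -0.2302, 0.2003]
tool_rot: [[-1.0, 0.006, 0.002], [0.006, 1.0, -0.001], [-0.002, -0.001, -1.0]]
ft_force: [0.6, 0.9, -0.5]
gripper_width: 0.0851
```

Emit:
{"op": "apply_moves", "data": {"increments": [[[-0.07,6,0],[0,0,0]],[[-0.1,6,0],[0,0,0]],[[-0.1,6,0],[0,0,0]],[[-0.1,6,0],[0,0,0]],[[-0.1,6,0],[0,0,0]],[[-0.1,6,0],[0,0,0]],[[0,6,0],[0,0,0]],[[0,5,0],[0,0,0]]]}}

```text
clock: 35.95
tcp_pos: [0.4399, 0.2427, 0.1993]
tool_rot: [[-1.0, 0.003, -0.0], [0.003, 1.0, 0.0], [0.0, 0.0, -1.0]]
ft_force: [1.0, 0.1, 0.4]
gripper_width: 0.0854
```

Emit:
{"op": "apply_moves", "data": {"increments": [[[0,3.5,-1],[0,0,0]],[[0,2,-3],[0,0,0]],[[0,0.5,-4],[0,0,0]],[[0,0,-2],[0,0,0]],[[0,0,0],[0,0,0]],[[0,0,0],[0,0,0]]]}}

```text
clock: 36.7
tcp_pos: [0.4413, 0.3005, 0.1002]
tool_rot: [[-1.0, 0.004, 0.001], [0.004, 1.0, 0.0], [-0.001, 0.0, -1.0]]
ft_force: [-0.5, 1.1, -0.4]
gripper_width: 0.0851
```

```bash
python3 st.py
```

```text
t 36.7 tcp [44.13 30.05 10.02] yaw 179.79 z [ 0.001  0.    -1.   ] F [-0.5  1.1 -0.4] w 85.1 q [ 0.46  0.42 -0.34  0.82  0.    0.46]
```

Emit:
{"op": "apply_moves", "data": {"increments": [[[0,0,-1.5],[0,0,0]],[[0,0,-2],[0,0,0]],[[0,0,-1.5],[0,0,0]],[[0,0,-1],[0,0,0]],[[0,0,0],[0,0,0]],[[0,0,0],[0,0,0]]]}}

```text
clock: 37.45
tcp_pos: [0.4414, 0.3004, 0.0397]
tool_rot: [[-1.0, 0.004, 0.001], [0.004, 1.0, 0.0], [-0.001, 0.0, -1.0]]
ft_force: [0.1, -0.2, 0.3]
gripper_width: 0.0855
```

Emit:
{"op": "apply_moves", "data": {"increments": [[[0,0,0],[0,0,0]],[[0,0,0],[0,0,0]],[[0,0,0],[0,0,0]],[[0,0,0],[0,0,0]],[[0,0,0],[0,0,0]],[[0,0,0],[0,0,0]]], "claw": 1}}

```text
clock: 38.2
tcp_pos: [0.4415, 0.3004, 0.0402]
tool_rot: [[-1.0, 0.004, 0.001], [0.004, 1.0, 0.001], [-0.001, 0.001, -1.0]]
ft_force: [-1.6, -0.6, 7.5]
gripper_width: 0.0565
```

```bash
python3 st.py
```

```text
t 38.2 tcp [44.15 30.04  4.02] yaw 179.79 z [ 0.001  0.001 -1.   ] F [-1.6 -0.6  7.5] w 56.5 q [ 0.46  0.49 -0.4   0.67  0.    0.46]
```

Emit:
{"op": "apply_moves", "data": {"increments": [[[0,0,0.6],[0,0,0]],[[0,0,1.4],[0,0,0]],[[0,0,3],[0,0,0]],[[0,0,4],[0,0,0]],[[0,0,4],[0,0,0]],[[0,0,3],[0,0,0]],[[0,0,0],[0,0,0]]]}}

```text
clock: 39.08
tcp_pos: [0.4425, 0.3009, 0.2025]
tool_rot: [[-1.0, 0.004, 0.005], [0.004, 1.0, 0.002], [-0.005, 0.002, -1.0]]
ft_force: [0.8, -0.4, -1.8]
gripper_width: 0.0561
```

```bash
python3 - <<'E'
from h import *
from st import st
st()
t,_,ct=grab('top');s,_,cs=grab('side');np.savez('s11.npz',t=t,s=s)
a=cv2.resize(t[220:300,430:510],None,fx=5,fy=5,interpolation=cv2.INTER_CUBIC)
b=cv2.resize(s[345:435,270:370],None,fx=4,fy=4,interpolation=cv2.INTER_CUBIC)
save(np.hstack([a,np.pad(b,((0,40),(0,0),(0,0)))]),'s11.png')
E
```

```text
t 39.08 tcp [44.25 30.09 20.25] yaw 179.78 z [ 0.005  0.002 -1.   ] F [ 0.8 -0.4 -1.8] w 56.1 q [ 0.46  0.32 -0.19  1.06 -0.    0.46]
```

View pics/s11.png

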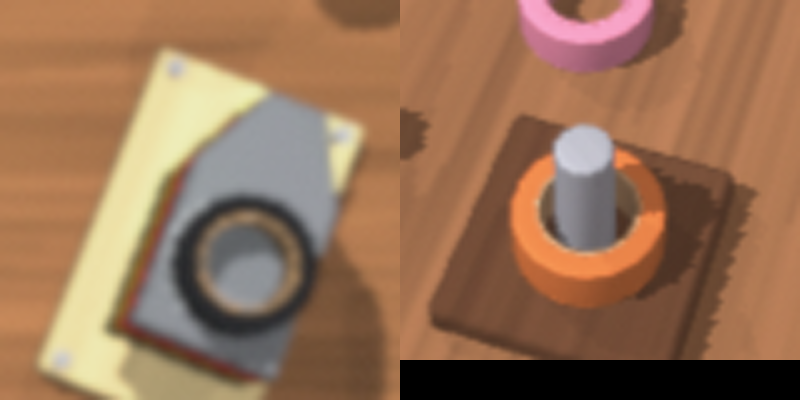

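```bash
python3 - <<'E'
from fit import *
ct=arm.camera_info('top');cs=arm.camera_info('side')
print('black',ray(478.5,272.5,.124,ct))
s=np.load('s11.npz')['s']
hsv=cv2.cvtColor(s,cv2.COLOR_RGB2HSV).astype(int)
m=((hsv[...,0]<14)&(hsv[...,1]>150)&(hsv[...,2]>120)).astype(np.uint8);q=np.zeros_like(m);q[380:425,392-0:0]=0
q[378:424,394:440]=0
q[375:425,295:440]=m[375:425,295:440];n,l,stt,cen=cv2.connectedComponentsWithStats(q);k=1+np.argmax(stt[1:,4]);print(stt[k])
print('orange',ray(316.6,396.9,.034,cs))
th=np.linspace(0,2*np.pi,40);C=np.c_[.028*np.cos(th),.028*np.sin(th)];body=np.r_[pts(C,.034),pts(C,.014)]
from scipy.optimize import minimize
mm=cv2.convexHull(cv2.findNonZero((l==k).astype(np.uint8))).reshape(-1,2)
def f(p):
    P=proj(np.c_[body[:,:2]+p,body[:,2]],cs);a=P.min(0);b=P.max(0);c=mm.min(0)-.5;d=mm.max(0)+.5
    return ((a-c)[0]**2+(b-d)[0]**2+(b-d)[1]**2)
r=minimize(f,[.441,.301],method='Nelder-Mead');print(r.x,r.fun)
E
```

```text
black [ 0.44682488 -0.29750986  0.124     ]
[297 382  40  40 725]
orange [0.44338199 0.3045467  0.034     ]
[0.44404642 0.30301919] 0.5967360636346756
```

Emit:
{"op": "apply_moves", "data": {"increments": [[[0,-3,0],[0,0,0]],[[0.1,-6,0],[0,0,0]],[[0.1,-6,0],[0,0,0]],[[0.1,-6,0],[0,0,0]],[[0.1,-6,0],[0,0,0]],[[0.1,-6,0],[0,0,0]],[[0.1,-6,0],[0,0,0]],[[0,-6,0],[0,0,0]]]}}

```text
clock: 40.17
tcp_pos: [0.4462, -0.1515, 0.1984]
tool_rot: [[-1.0, 0.004, -0.001], [0.004, 1.0, 0.001], [0.001, 0.001, -1.0]]
ft_force: [1.5, 0.9, -1.3]
gripper_width: 0.0558
```

Emit:
{"op": "apply_moves", "data": {"increments": [[[0,-6,0],[0,0,0]],[[0,-5,0],[0,0,0]],[[0,-3,0],[0,0,0]],[[0,-0.95,0],[0,0,0]],[[0,0,-3],[0,0,0]],[[0,0,-2],[0,0,0]],[[0,0,0],[0,0,0]],[[0,0,0],[0,0,0]]]}}

```text
clock: 41.18
tcp_pos: [0.4473, -0.2989, 0.1499]
tool_rot: [[-1.0, 0.003, 0.0], [0.003, 1.0, -0.0], [-0.0, -0.0, -1.0]]
ft_force: [0.7, 0.1, -0.2]
gripper_width: 0.0562
```

```bash
python3 st.py
```

```text
t 41.17 tcp [ 44.73 -29.89  14.99] yaw 179.82 z [ 0. -0. -1.] F [ 0.7  0.1 -0.2] w 56.2 q [-0.72  0.37 -0.26  0.94  0.   -0.72]
```

Down to .1302 (−1.97).

Emit:
{"op": "apply_moves", "data": {"increments": [[[0.03,0,-0.8],[0,0,0]],[[0,0,-0.5],[0,0,0]],[[0,0,-0.3],[0,0,0]],[[0,0,-0.2],[0,0,0]],[[0,0,-0.15],[0,0,0]],[[0,0,-0.08],[0,0,0]],[[0,0,0],[0,0,0]],[[0,0,0],[0,0,0]]]}}

```text
clock: 42.18
tcp_pos: [0.4474, -0.2994, 0.1301]
tool_rot: [[-1.0, 0.004, 0.001], [0.004, 1.0, -0.001], [-0.001, -0.001, -1.0]]
ft_force: [-2.5, 2.2, 12.0]
gripper_width: 0.0561
```

Emit:
{"op": "apply_moves", "data": {"increments": [[[0,0,0],[0,0,0]],[[0,0,0],[0,0,0]],[[0,0,0],[0,0,0]],[[0,0,1],[0,0,0]],[[0,0,3],[0,0,0]],[[0,0,4],[0,0,0]],[[0,2,1],[0,0,0]],[[0,5,0],[0,0,0]]], "claw": 0}}

```text
clock: 43.18
tcp_pos: [0.4479, -0.2296, 0.2199]
tool_rot: [[-1.0, 0.006, 0.002], [0.006, 1.0, -0.001], [-0.002, -0.001, -1.0]]
ft_force: [0.7, 0.3, 0.3]
gripper_width: 0.0853
```

Emit:
{"op": "apply_moves", "data": {"increments": [[[-0.07,6,0],[0,0,0]],[[-0.1,6,0],[0,0,0]],[[-0.1,6,0],[0,0,0]],[[-0.1,6,0],[0,0,0]],[[0,6,0],[0,0,0]],[[0,6,0],[0,0,0]],[[0,6,0],[0,0,0]],[[0,5,0],[0,0,0]]]}}

```text
clock: 44.18
tcp_pos: [0.4425, 0.2432, 0.219]
tool_rot: [[-1.0, 0.003, -0.0], [0.003, 1.0, 0.0], [0.0, 0.0, -1.0]]
ft_force: [0.7, -0.5, -0.0]
gripper_width: 0.0858
```

Emit:
{"op": "apply_moves", "data": {"increments": [[[0,3.7,-1],[0,0,0]],[[0,2,-3],[0,0,0]],[[0,0.6,-4],[0,0,0]],[[0,0,-4],[0,0,0]],[[0,0,-2],[0,0,0]],[[0,0,0],[0,0,0]],[[0,0,0],[0,0,0]]]}}

```text
clock: 45.05
tcp_pos: [0.4439, 0.3041, 0.0799]
tool_rot: [[-1.0, 0.004, 0.001], [0.004, 1.0, 0.0], [-0.001, 0.0, -1.0]]
ft_force: [-0.6, 0.4, 0.4]
gripper_width: 0.0853
```

```bash
python3 st.py
```

```text
t 45.05 tcp [44.39 30.41  7.99] yaw 179.79 z [ 0.001  0.    -1.   ] F [-0.6  0.4  0.4] w 85.3 q [ 0.46  0.45 -0.35  0.77  0.    0.47]
```

Emit:
{"op": "apply_moves", "data": {"increments": [[[0,-0.05,-1.5],[0,0,0]],[[0,0,-2],[0,0,0]],[[0,0,-1.5],[0,0,0]],[[0,0,-0.95],[0,0,0]],[[0,0,0],[0,0,0]],[[0,0,0],[0,0,0]]]}}

```text
clock: 45.8
tcp_pos: [0.444, 0.3034, 0.0199]
tool_rot: [[-1.0, 0.004, 0.001], [0.004, 1.0, 0.0], [-0.001, 0.0, -1.0]]
ft_force: [-0.3, -0.2, 0.4]
gripper_width: 0.0854
```

Emit:
{"op": "apply_moves", "data": {"increments": [[[0,0,0],[0,0,0]],[[0,0,0],[0,0,0]],[[0,0,0],[0,0,0]],[[0,0,0],[0,0,0]],[[0,0,0],[0,0,0]],[[0,0,0],[0,0,0]]], "claw": 1}}

```text
clock: 46.55
tcp_pos: [0.4441, 0.3034, 0.0205]
tool_rot: [[-1.0, 0.004, 0.001], [0.004, 1.0, 0.001], [-0.001, 0.001, -1.0]]
ft_force: [-1.8, 0.3, 8.5]
gripper_width: 0.0574
```

Emit:
{"op": "apply_moves", "data": {"increments": [[[0,0,0.6],[0,0,0]],[[0,0,1.4],[0,0,0]],[[0,0,3],[0,0,0]],[[0,0,4],[0,0,0]],[[0,0,4],[0,0,0]],[[0,0,4],[0,0,0]],[[0,0,3.5],[0,0,0]],[[0,0,0],[0,0,0]]]}}

```text
clock: 47.55
tcp_pos: [0.4451, 0.3039, 0.228]
tool_rot: [[-1.0, 0.004, 0.005], [0.004, 1.0, 0.003], [-0.005, 0.003, -1.0]]
ft_force: [0.1, 0.1, -1.7]
gripper_width: 0.0577
```

```bash
python3 - <<'E'
from h import *
from st import st
st()
t,_,ct=grab('top');s,_,cs=grab('side');np.savez('s12.npz',t=t,s=s)
a=cv2.resize(t[220:300,430:510],None,fx=5,fy=5,interpolation=cv2.INTER_CUBIC)
b=cv2.resize(s[110:210,330:430],None,fx=4,fy=4,interpolation=cv2.INTER_CUBIC)
save(np.hstack([a,b]),'s12.png')
E
```

```text
t 47.55 tcp [44.51 30.39 22.8 ] yaw 179.78 z [ 0.005  0.003 -1.   ] F [ 0.1  0.1 -1.7] w 57.7 q [ 0.46  0.31 -0.13  1.12 -0.    0.47]
```

View pics/s12.png

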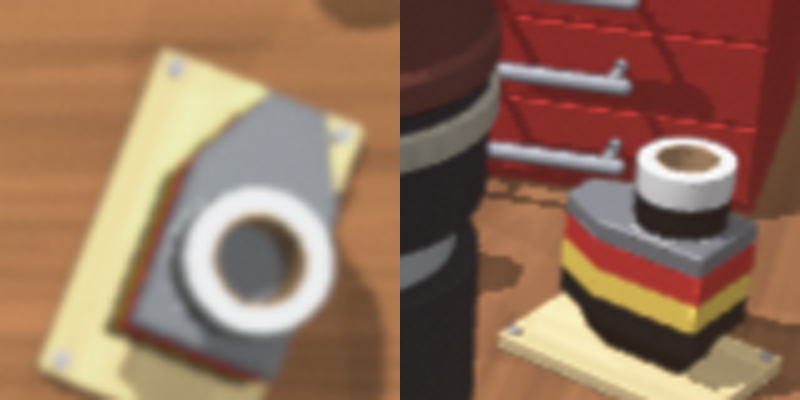

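```bash
python3 - <<'E'
from h import *
from st import st
ct=arm.camera_info('top')
print('white',ray(481.4,271.6,.144,ct))
s,d,cs=grab('side');P=cloud(d,cs);st()
hsv=cv2.cvtColor(s,cv2.COLOR_RGB2HSV).astype(int)
m=(hsv[...,0]>5)&(hsv[...,0]<20)&(hsv[...,1]>100)&(d>0)&(P[...,2]>.19)&(P[...,2]<.28)&(abs(P[...,0]-.444)<.05)&(abs(P[...,1]-.304)<.05)
Q=P[m];print(len(Q),Q.min(0),Q.max(0),np.percentile(Q[:,2],[2,10,50,90,98]).round(4))
T=Q[Q[:,2]>np.percentile(Q[:,2],98)-.006]
A=np.c_[T[:,:2]-T[:,:2].mean(0),np.ones(len(T))];c,*_=np.linalg.lstsq(A,T[:,2],rcond=None);print('slopes deg',np.degrees(c[:2]),'n',len(T),'res',np.std(A@c-T[:,2]))
v,u=np.nonzero(m);print(u.min(),u.max(),v.min(),v.max())
x0,y0=u.mean().astype(int)-40,v.mean().astype(int)-45
save(cv2.resize(s[y0:y0+90,x0:x0+90],None,fx=6,fy=6,interpolation=cv2.INTER_CUBIC),'s13.png')
E
```

```text
white [ 0.44656838 -0.29841103  0.144     ]
t 47.7 tcp [44.32 30.3  22.41] yaw 179.78 z [-0.001 -0.    -1.   ] F [-0.7  0.2 -1.8] w 57.4 q [ 0.46  0.32 -0.13  1.12 -0.    0.47]
889 [0.41464961 0.25407937 0.21780577] [0.46691262 0.34289882 0.27881112] [0.2196 0.2225 0.2363 0.239  0.2501]
slopes deg [-251.32742299  -11.03437874] n 24 res 0.006113031398528019
292 338 243 321
```

View pics/s13.png

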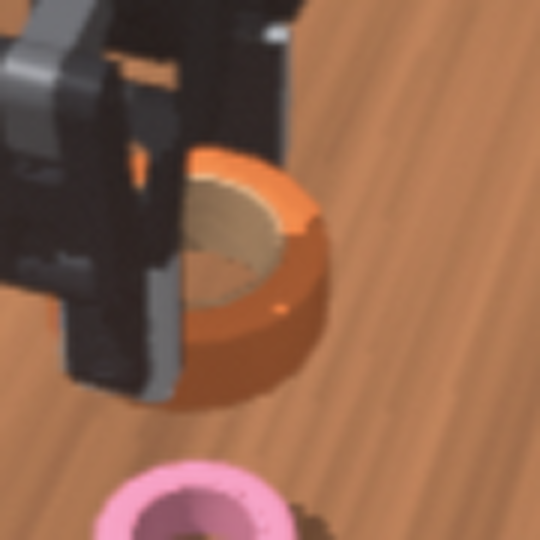

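Emit:
{"op": "apply_moves", "data": {"increments": [[[0,-3,0],[0,0,0]],[[0.1,-6,0],[0,0,0]],[[0.1,-6,0],[0,0,0]],[[0.1,-6,0],[0,0,0]],[[0.1,-6,0],[0,0,0]],[[0,-6,0],[0,0,0]],[[0,-6,0],[0,0,0]],[[0,-6,0],[0,0,0]]]}}

```text
clock: 48.7
tcp_pos: [0.4467, -0.1484, 0.2236]
tool_rot: [[-1.0, 0.004, -0.001], [0.004, 1.0, 0.001], [0.001, 0.001, -1.0]]
ft_force: [1.9, -0.4, -0.7]
gripper_width: 0.0576
```

Emit:
{"op": "apply_moves", "data": {"increments": [[[0,-6,0],[0,0,0]],[[0,-5,0],[0,0,0]],[[0,-3,0],[0,0,0]],[[0,-1.15,0],[0,0,0]],[[0,0,-3],[0,0,0]],[[0,0,-2],[0,0,0]],[[0,0,0],[0,0,0]],[[0,0,0],[0,0,0]]]}}

```text
clock: 49.7
tcp_pos: [0.4479, -0.2979, 0.1751]
tool_rot: [[-1.0, 0.003, 0.0], [0.003, 1.0, -0.0], [-0.0, -0.0, -1.0]]
ft_force: [0.6, 0.9, -0.3]
gripper_width: 0.0576
```

```bash
python3 st.py
```

```text
t 49.7 tcp [ 44.79 -29.79  17.51] yaw 179.82 z [ 0. -0. -1.] F [ 0.6  0.9 -0.3] w 57.6 q [-0.72  0.35 -0.22  1.    0.   -0.72]
```

Emit:
{"op": "apply_moves", "data": {"increments": [[[-0.04,-0.04,-1],[0,0,0]],[[0,0,-0.6],[0,0,0]],[[0,0,-0.3],[0,0,0]],[[0,0,-0.2],[0,0,0]],[[0,0,-0.2],[0,0,0]],[[0,0,-0.1],[0,0,0]],[[0,0,0],[0,0,0]],[[0,0,0],[0,0,0]]]}}

```text
clock: 50.7
tcp_pos: [0.4473, -0.2987, 0.1506]
tool_rot: [[-1.0, 0.004, 0.0], [0.004, 1.0, -0.0], [-0.0, -0.0, -1.0]]
ft_force: [-0.6, -0.3, 0.7]
gripper_width: 0.0572
```

Emit:
{"op": "apply_moves", "data": {"increments": [[[0,0,-0.08],[0,0,0]],[[0,0,0],[0,0,0]],[[0,0,0],[0,0,0]]]}}

```text
clock: 51.08
tcp_pos: [0.4474, -0.2988, 0.1505]
tool_rot: [[-1.0, 0.004, 0.001], [0.004, 1.0, -0.001], [-0.001, -0.001, -1.0]]
ft_force: [-3.1, 2.1, 8.5]
gripper_width: 0.0577
```

Emit:
{"op": "apply_moves", "data": {"increments": [[[0,0,0],[0,0,0]],[[0,0,0],[0,0,0]],[[0,0,0],[0,0,0]],[[0,0,1],[0,0,0]],[[0,0,3],[0,0,0]],[[0,0,4],[0,0,0]],[[0,3,1],[0,0,0]],[[0,5,0],[0,0,0]]], "claw": 0}}

```text
clock: 52.08
tcp_pos: [0.4481, -0.2192, 0.2413]
tool_rot: [[-1.0, 0.006, 0.003], [0.006, 1.0, -0.002], [-0.003, -0.002, -1.0]]
ft_force: [1.0, 1.4, -0.3]
gripper_width: 0.0851
```

Emit:
{"op": "apply_moves", "data": {"increments": [[[-0.07,6,0],[0,0,0]],[[-0.1,6,0],[0,0,0]],[[-0.1,6,0],[0,0,0]],[[-0.1,6,0],[0,0,0]],[[0,6,0],[0,0,0]],[[0,6,0],[0,0,0]],[[0,6,0],[0,0,0]],[[0,0,0],[0,0,0]]]}}

```text
clock: 53.08
tcp_pos: [0.4431, 0.205, 0.2402]
tool_rot: [[-1.0, -0.002, 0.001], [-0.002, 1.0, 0.001], [-0.001, 0.001, -1.0]]
ft_force: [1.0, -1.1, -0.6]
gripper_width: 0.0854
```

```bash
python3 - <<'E'
from fit import *
from st import st
st()
t,dt,ct=grab('top');s,ds,cs=grab('side')
for n,im,d,c in(('top',t,dt,ct),('side',s,ds,cs)):
    P=cloud(d,c);near=(abs(P[...,0]-.447)<.05)&(abs(P[...,1]+.299)<.05)&(d>0)
    for lo,hi in((.115,.135),(.135,.155),(.158,.172)):
        m=near&(P[...,2]>lo)&(P[...,2]<hi); Q=P[m]
        print(n,lo,len(Q),'min',Q.min(0).round(4)[:2],'max',Q.max(0).round(4)[:2],'z med',np.median(Q[:,2]).round(4),'rgb',np.median(im[m],0))
    m=near&(P[...,2]>.158)&(P[...,2]<.172);T=P[m];A=np.c_[T[:,:2]-T[:,:2].mean(0),np.ones(len(T))];k,*_=np.linalg.lstsq(A,T[:,2],rcond=None);print(' tilt deg',np.degrees(k[:2]).round(2))
    m=near&(P[...,2]>.092)&(P[...,2]<.112);T=P[m];A=np.c_[T[:,:2]-T[:,:2].mean(0),np.ones(len(T))];k,*_=np.linalg.lstsq(A,T[:,2],rcond=None);print(' cover z',np.median(T[:,2]).round(4),'tilt',np.degrees(k[:2]).round(2))
P=cloud(dt,ct)
for nm,(u,v) in dict(jar=(494,186),bottle=(165,186)).items():print(nm,P[v,u].round(3))
ct_=t; hsv=cv2.cvtColor(t,cv2.COLOR_RGB2HSV).astype(int)
m=(P[...,2]>.157)&(P[...,2]<.172)&(abs(P[...,0]-.447)<.05)&(abs(P[...,1]+.299)<.05)
(c,r)=cv2.minEnclosingCircle(cv2.findNonZero(m.astype(np.uint8)));print('orange top',ray(c[0],c[1],.164,ct),r)
E
```

```text
t 53.08 tcp [44.31 20.5  24.02] yaw -179.9 z [ 0.001  0.001 -1.   ] F [ 1.  -1.1 -0.6] w 85.4 q [ 0.28  0.22 -0.23  1.12  0.    0.28]
top 0.115 99 min [ 0.4196 -0.3165] max [ 0.4702 -0.27  ] z med 0.125 rgb [89. 81. 75.]
top 0.135 100 min [ 0.4181 -0.3157] max [ 0.4716 -0.2688] z med 0.1468 rgb [109.5  85.   70.5]
top 0.158 429 min [ 0.4189 -0.3241] max [ 0.4728 -0.2684] z med 0.1632 rgb [229. 145.  72.]
 tilt deg [0.54 0.27]
 cover z 0.1037 tilt [-0.21 -1.15]
side 0.115 189 min [ 0.4192 -0.2983] max [ 0.4743 -0.2686] z med 0.1249 rgb [123. 110. 110.]
side 0.135 219 min [ 0.4189 -0.3189] max [ 0.4738 -0.2651] z med 0.1468 rgb [154. 109.  85.]
side 0.158 205 min [ 0.4186 -0.3261] max [ 0.4731 -0.2675] z med 0.1627 rgb [200. 118.  70.]
 tilt deg [ 0.6  -0.34]
 cover z 0.1028 tilt [ 0.23 -2.33]
jar [ 0.632 -0.347  0.076]
bottle [0.477 0.163 0.723]
orange top [ 0.44504713 -0.29601606  0.164     ] 15.068504333496094
```

```bash
python3 - <<'E'
from h import *
a=np.load('side0.npz')['im'].astype(int);b=grab('side')[0].astype(int)
print('bottle diff',abs(a-b)[325:412,165:210].mean(),'jar',abs(a-b)[150:188,318:345].mean())
print(arm.close_job())
E
```

```text
bottle diff 2.960153256704981 jar 76.25406107862248
the job is handed in; nothing more can be done
None
```

The job is done and handed in at about 53 s of the 210 s. Only the yellow and red trays were present. I nested yellow and then red into the black tray and closed the stack with the grey cover turned the same way. The black, white and orange rolls from the spindle are piled on the ring mark. I left the pink roll and the larger orange roll alone.

**Seating:** at each nesting the tool stopped at the expected height (about 5.6, 7.2 and 9.25 cm) with light contact. The pictures showed the noses aligned and the skirts on the rims.

**Pile:** the final depth check put the cover's top at 103–104 mm and the top roll's top at 163 mm, against 104 and 164 mm expected. The top roll tilts less than 1°. The three rolls agree sideways within about 2–3 mm.

**Checks that were odd or disagreed:**
- **Orange roll:** the gripper read 57.5 mm on it, against about 56 mm on the other two. It looked flat and is the one from the bottom of the spindle.
- **Top roll position:** one rough image fit put it about 3 mm off the mark. I trust it less than the depth extents.
- **Cover tilt:** the fit gave 1–2°. I took this as edge noise, because few cover pixels are visible beside the rolls.
- **Jar:** it reads at the same place and height from the top camera. The side-image comparison for it differed, most likely because the arm was in front of it; I did not look at that picture.
- **Bottle:** it is unchanged in the side image. Its top-camera point was hidden by the arm.

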